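Block plane from under the trays

TASK

I need the block plane that lies in the bottom of the tool box under the three lift-out trays. Lift the trays out and stand all three on the rubber mat, keeping them level so that nothing spills; lay the plane sole down on the cork of the plane rest, lengthways between the corner blocks; then put every tray back into the bay it came from, seated flat on the runners.

Things in the scene. Friction and masses are not known exactly. Their poses are not given: they have to be found in the camera images.
- tool_box: open plywood box, 268 (x) by 168 (y), 63 mm high, walls and floor 8 mm, fixed. Origin: centre of underside. Runners along its long sides (top at z = 52 mm, 120 mm apart) carry the trays, laid across, in 3 bays at x = -88, 0, +88 mm, y = 0, tray underside at z = 52. Stops 10 mm high on the runners part the bays; a tray has 7 mm play each way in x, 6 mm in y.
- dowel_tray: lift-out tray of light wood holding wooden dowels, 62 (x) by 140 mm (y), walls 28 mm high, 0.34 kg; contents are fixed and below 27 mm. Its handle is a darker board across the middle, 12 mm thick (y), 50 long (x), its top 62 mm above the underside: pinch it from above, fingers closing along y. Origin: centre of the underside. Starts in any of the box's three bays.
- hinge_tray: lift-out tray of light wood holding brass hinges, 62 (x) by 140 mm (y), walls 28 mm high, 0.34 kg; contents are fixed and below 27 mm. Its handle is a darker board across the middle, 12 mm thick (y), 50 long (x), its top 62 mm above the underside: pinch it from above, fingers closing along y. Origin: centre of the underside. Starts in any of the box's three bays.
- bolt_tray: lift-out tray of light wood holding steel bolts, 62 (x) by 140 mm (y), walls 28 mm high, 0.34 kg; contents are fixed and below 27 mm. Its handle is a darker board across the middle, 12 mm thick (y), 50 long (x), its top 62 mm above the underside: pinch it from above, fingers closing along y. Origin: centre of the underside. Starts in any of the box's three bays.
- block_plane: iron block plane, black sides, 45 wide (x), 162 long (y), 40 mm high, 0.72 kg. Origin: centre of the sole, z up. Lies sole down on the box floor (8 mm above the bench), lengthways in the box, its ends and middle under the three trays; it shows between them. Grip it across its 45 mm width at the middle, where the sides are 28 mm high.
- bench_mat: dark rubber mat flat on the bench beside the tool box, 285 (x) by 160 (y), 4 mm thick, bare at the start, fixed. Origin: centre of the underside. It has room for the three trays side by side, each laid across it (long side along the mat's y), 92 mm apart along x.
- plane_rest: plywood board faced with cork, 216 (x) by 98 mm (y), fixed. Origin: centre of underside; the cork is 10 mm above it. Four dark corner blocks, 22 mm high, leave 190 (x) by 72 mm (y) for the plane, lengthways along x; its long sides are open over the middle 130 mm. A pencil lies on the bench 68 mm from the rest's middle on its -y side.

How it is judged:
By the outcome, as a careful person would: the job done as asked, in the order asked, and still so for the second after the job is handed in, with the robot touching nothing.
It also fails if it takes over 112 s, if anything falls off the work surface, if the arm or the gripper's body presses on something with over 40 N, if the wrist force passes 120 N, or if a joint passes its speed limit or range.

ROBOT

A 6-joint arm with a two-finger parallel gripper is mounted at the origin on a cart in front of the work surface, level with it; the furniture and walls round the work are solid. World frame = base frame: x ahead of the robot, y to its left, z up, the work surface at z = 0. Lengths are in mm, angles in rad, forces in N, time in s.
With the tool pointing down it reaches from about 400 to 925 mm from the base axis. Payload 12.5 kg.
Tool frame: the origin (TCP) lies midway between the tips of the shut fingers; the grasp point (between the pads) lies 19 mm behind it; z points along the fingers, y is the line along which they close (so a half turn about z gives the same grasp; the last joint's range is limited). The gripper opens to 95 mm and grips with 3 to 60 N. Pads are 20 mm wide; open, the fingers measure 119 mm over their backs; the gripper's body (75 mm by 180 mm) begins 59 mm behind the grasp point.
Start: joints at [1.003, 0.491, 1.559, -0, 1.092, -0.106], TCP at [278.462, 559.558, 214.661] pointing down, gripper open.
Joint ranges: [-3.1, 3.1], [-0.84, 2.19], [0.05, 2.79], [-1.13, 4.28], [0.06, 2.93], [-2.69, 2.69]. Speed limits (rad/s): [2.22, 2.22, 2.79, 3.14, 3.14, 3.14].

INTERFACE

Orientations are given as [roll, pitch, yaw] about the fixed x, y, z axes, in that order (R = Rz(yaw) Ry(pitch) Rx(roll)).
In Python, from cell import * gives the robot as it stands. The module is installed in compiled form; this text tells all that it offers.
- The arm moves only by the tool arm_command, never from a script. Its arguments are lists of equal length, an entry for each row: "delta_pos": the shift along the world's x, y, z in units of 250 mm (1.0 is 250 mm), a list of three; "delta_rot": the turn, a rotation vector about the world's x, y, z in units of 90 degrees (1.0 is 90 degrees), a list of three; "claw": the closure, from 0 (fully open) to 1 (shut). In form: {"delta_pos": [[tx, ty, tz], ...], "delta_rot": [[wx, wy, wz], ...], "claw": [claw, ...]}. A call has exactly 5 rows; each row is the pose to reach, as a shift and turn from the pose commanded when the call began; what a row does not reach only later rows make up. A row lasts 1/12 s, in which the tool goes at most 41.7 mm and 7.16 degrees, less where a joint would pass 70% of its speed; a pose out of reach is approached as far as the arm can. A call with a number of a shift or a turn outside -1 to 1 is refused whole. A call with a gripper value outside its range is refused whole. The fingers move at their own pace and stop on an object; the grip force is fixed at half the most. Time passes only in rows, so rows that repeat a pose let the fingers close, or fill a call up. It gives the time, the measured TCP pose, the force, the opening and the grip force at its end, in the units of the state.
- state(): the state, without advancing time (a new reading comes with each control period).
- read_camera(name): name is "scene" or "side" or "wrist"; returns the picture (384x512x3 uint8, red, green, blue); there is no depth.
- calibration(name): a dict with "camera_matrix" (3x3 intrinsics, pixels), "T" (4x4, takes a point from camera to world coordinates). Camera axes: x right, y down, z forward; pixel columns grow to the right and rows downward; lengths in mm; the calibration is good to about 2 mm. A picture is of the moment at which its call begins: read the wrist's pose just before it. calibration takes no time and is no camera call; for the wrist camera it gives the pose at the moment of the call.
- job_done(): hands the job in; it is judged then, once.
The state is a dict: "t": time; "joints": joint angles; "qvel": joint speeds; "tau": joint torques, N m; "eef_pos": TCP position; "tcp_rot": TCP orientation; "ft_force": force on the tool from outside, world axes, zero at the start; "moment": the same for the moment, N m; "opening": opening from 0.0 (shut) to 1.0 (fully open); "grip_force": force on a finger pad.
Only numpy, scipy, OpenCV 4.12 (cv2) and the standard library are available. Lean on these libraries where they do the work, as an engineer would, in place of code of your own. Each camera call takes 0.05 s, during which the arm holds its last target. There are 200 camera calls.

## Working session

There is one attempt and no reset: what is moved stays moved. The work goes in short steps, Python scripts to look and compute and a tool call to move; the robot and the scene stay as the last step left them, time stands still between calls to the robot, and variables do not carry over. Pictures are saved under pics/ and viewed, at most 14 in all, crops included, and the job is handed in when it is done.

Besides the shell and the picture viewer there is one more tool, called after "Request:" by a JSON object that holds its "op" and its "data". arm_command: Moves the arm, as the interface text tells. Shifts and turns lie within -1 to 1; 1 stands for 250 mm of shift or 90 degrees of turn. Its arguments: {"type":"object","properties":{"delta_pos":{"type":"array"},"delta_rot":{"type":"array"},"claw":{"type":"array"}},"required":["delta_pos","delta_rot","claw"]}

```bash
mkdir -p pics; python3 - <<'E'
from cell import *
import cv2,numpy as np
print(state())
for n in ["scene","side","wrist"]:
    c=calibration(n);print(n,np.round(c["camera_matrix"],1).tolist(),np.round(c["T"],3).tolist())
    cv2.imwrite(f"pics/{n}0.png",read_camera(n)[:,:,::-1])
E
```

```text
{'t': 0.0, 'joints': array([ 1.00339570e+00,  4.91551454e-01,  1.55946660e+00,  6.35047290e-06,
        1.09169252e+00, -1.05598052e-01]), 'qvel': array([ 4.68000141e-04, -8.16775927e-04,  3.53534876e-04,  4.70183795e-05,
        2.17164209e-03, -9.24938761e-04]), 'tau': array([ 6.40833387e-04, -6.12650013e+01, -2.58185560e+01,  6.92928233e-02,
        4.81635472e-02, -6.44132956e-05]), 'eef_pos': array([278.31840352, 559.33064446, 214.06087658]), 'tcp_rot': array([-3.14048155e+00, -1.23431791e-04,  2.67978708e+00]), 'ft_force': array([ 0.32156056, -0.51918704, -0.05160583]), 'moment': array([ 0.00246599,  0.04633977, -0.02471431]), 'grip_force': 0.0, 'opening': 1.0002491441241286}
scene [[468.2, 0.0, 255.0], [0.0, 468.2, 191.2], [0.0, 0.0, 1.0]] [[0.907, -0.207, 0.367, 197.109], [-0.421, -0.47, 0.776, -791.209], [0.012, -0.858, -0.513, 578.381], [0.0, 0.0, 0.0, 1.0]]
side [[405.6, 0.0, 264.2], [0.0, 405.6, 192.9], [0.0, 0.0, 1.0]] [[-0.977, -0.134, 0.163, 412.427], [-0.211, 0.609, -0.765, 691.678], [0.003, -0.782, -0.623, 633.081], [0.0, 0.0, 0.0, 1.0]]
wrist [[344.3, 0.0, 253.2], [0.0, 344.3, 188.3], [0.0, 0.0, 1.0]] [[0.445, 0.856, 0.263, 204.459], [0.896, -0.425, -0.132, 597.363], [-0.001, 0.295, -0.956, 383.574], [0.0, 0.0, 0.0, 1.0]]
```

View pics/scene0.png

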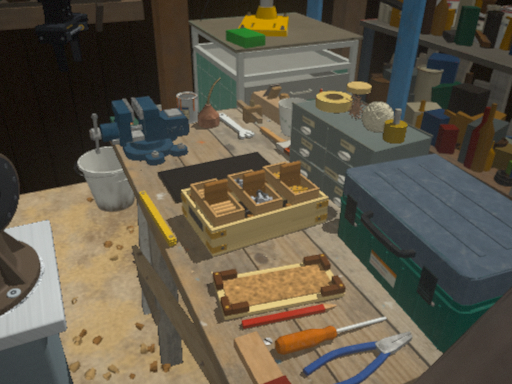

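View pics/side0.png

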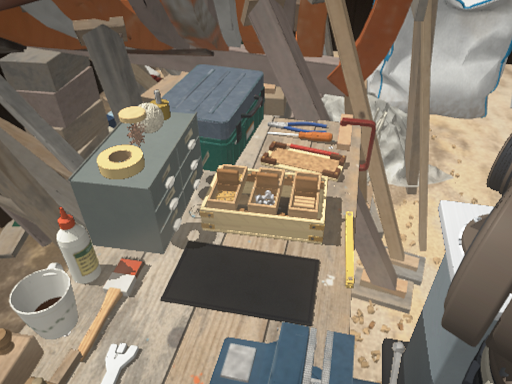

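View pics/wrist0.png

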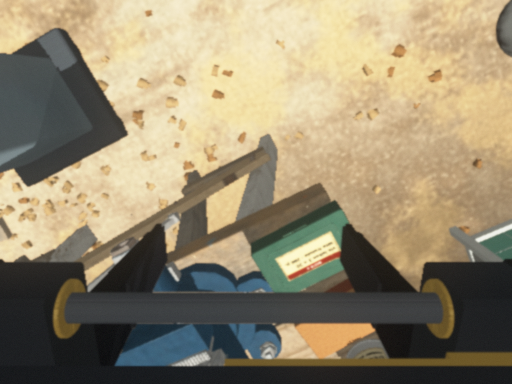

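The pictures show the box in the middle, with the mat on its +y side (side view corners ~(188,243), (319,263), (308,320), (163,303)) and the plane rest on its -y side (scene ~(215,275)-(340,290)). In the side view the trays run brass, steel, dowels from left to right. The wrist camera sees only the vise and the floor. I'll enlarge both fixed views to measure.

```bash
cat > h.py <<'E'
from cell import *
import cv2,numpy as np
def ray(c,uv):
    K=c["camera_matrix"];T=c["T"];d=T[:3,:3]@np.linalg.inv(K)@np.array([uv[0],uv[1],1.])
    return T[:3,3],d/np.linalg.norm(d)
def atz(c,uv,z):
    o,d=ray(c,uv);return o+d*(z-o[2])/d[2]
def tri(*obs):
    A=np.zeros((3,3));b=np.zeros(3)
    for c,uv in obs:
        o,d=ray(c,uv);P=np.eye(3)-np.outer(d,d);A+=P;b+=P@o
    x=np.linalg.solve(A,b);e=[np.linalg.norm((np.eye(3)-np.outer(ray(c,u)[1],ray(c,u)[1]))@(x-c["T"][:3,3])) for c,u in obs]
    return x,max(e)
def proj(c,p):
    T=np.linalg.inv(c["T"]);q=T[:3,:3]@np.asarray(p,float)+T[:3,3];q=c["camera_matrix"]@q;return q[:2]/q[2]
E
python3 - <<'E'
from h import *
a=cv2.imread("pics/scene0.png")[140:320,150:350];b=cv2.imread("pics/side0.png")[110:325,155:365]
cv2.imwrite("pics/a.png",cv2.resize(a,None,fx=3.3,fy=3.3,interpolation=2)[:594])
cv2.imwrite("pics/b.png",cv2.resize(b,None,fx=2.75,fy=2.75,interpolation=2))
c=calibration("side")
for p in [(188,243),(319,263),(308,320),(163,303)]: print(atz(c,p,4).round())
c=calibration("scene")
for p in [(159,173),(263,153)]: print(atz(c,p,4).round())
E
```

```text
[701. 124.   4.]
[419. 121.   4.]
[424. 259.   4.]
[691. 280.   4.]
[422. 257.   4.]
[715. 254.   4.]
```

View pics/a.png

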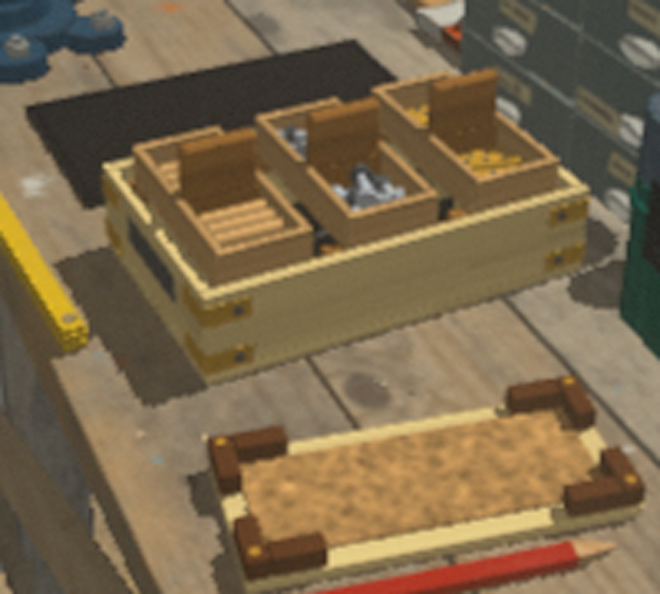

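View pics/b.png

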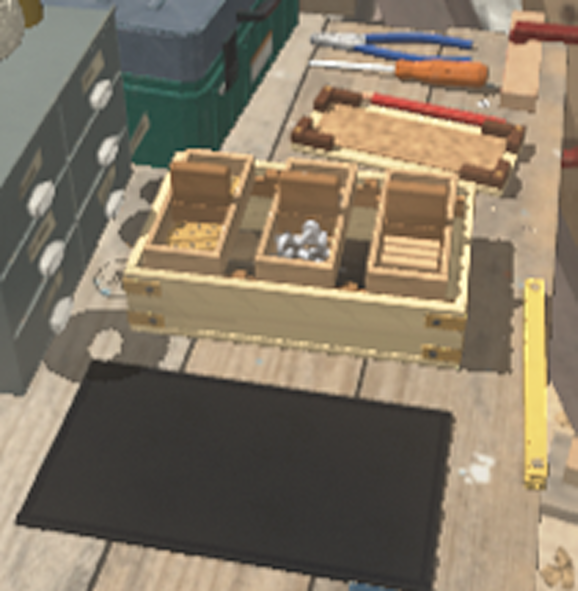

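The crops show dowels in the -x bay, bolts in the middle bay and hinges in the +x bay. The box rim corners are at crop a (208,298), (588,188), (105,165) and crop b (474,180), (463,308), (128,270). The mat and the rest's corner blocks are clear.

```bash
python3 - <<'E'
from h import *
S=calibration("scene");D=calibration("side")
a=lambda x,y:(S,(150+(x+.5)/3.3-.5,140+(y+.5)/3.3-.5))
b=lambda x,y:(D,(155+(x+.5)/2.75-.5,110+(y+.5)/2.75-.5))
P=lambda n,*o:print(n,[list(np.round(v,1)) if np.ndim(v) else round(v,1) for v in tri(*o)])
P("box -x-y",a(208,298),b(474,182));P("box -x+y",a(105,165),b(464,308))
for n,o in [("-x-y",a(208,298)),("+x-y",a(588,188)),("-x+y",a(105,165)),("-x+y",b(464,308)),("+x+y",b(128,270))]:
    print("rim",n,atz(*o,63).round(1))
for p in [b(93,362),b(452,412),b(433,588),b(18,522),a(28,108),a(355,40),a(92,207)]: print("mat",atz(*p,4).round(1))
for n,o in [("-x-y",a(245,565)),("+x-y",a(640,485)),("-x+y",a(210,443)),("+x+y",a(572,380)),("+x-y",b(322,88)),("-x-y",b(525,125)),("+x+y",b(292,128)),("-x+y",b(508,172))]:
    print("rest",n,atz(*o,22).round(1))
for n,o in [("d",a(219,137)),("b",a(343,105)),("h",a(465,75)),("d",b(420,178)),("b",b(315,172)),("h",b(203,160))]:
    print("handle",n,atz(*o,114).round(1))
E
```

```text
box -x-y [[np.float64(431.4), np.float64(-107.2), np.float64(61.2)], np.float64(2.1)]
box -x+y [[np.float64(422.8), np.float64(58.1), np.float64(62.2)], np.float64(1.0)]
rim -x-y [ 432.8 -109.2   63. ]
rim +x-y [696.8 -94.7  63. ]
rim -x+y [423.5  57.   63. ]
rim -x+y [421.8  59.3  63. ]
rim +x+y [683.4  71.7  63. ]
mat [701.7 119.    4. ]
mat [420.1 111.    4. ]
mat [415.8 264.6   4. ]
mat [697.8 273.6   4. ]
mat [420.9 260.8   4. ]
mat [703.2 267.8   4. ]
mat [424.2 102.9   4. ]
rest -x-y [ 389.6 -272.7   22. ]
rest +x-y [ 599.7 -304.4   22. ]
rest -x+y [ 405.6 -181.2   22. ]
rest +x+y [ 613.8 -214.9   22. ]
rest +x-y [ 601.2 -293.7   22. ]
rest -x-y [ 389.8 -268.4   22. ]
rest +x+y [ 615.3 -213.1   22. ]
rest -x+y [ 400.8 -183.8   22. ]
handle d [474.1 -22.7 114. ]
handle b [559.9 -16.  114. ]
handle h [650.2 -10.6 114. ]
handle d [470.2 -28.8 114. ]
handle b [553.1 -18.8 114. ]
handle h [644.9 -15.7 114. ]
```

```bash
python3 - <<'E'
from h import *
D=calibration("side");S=calibration("scene")
for z in (0,60,120,180): print(z,"vise",atz(D,(282,324),z).round(),atz(D,(345,328),z).round(),atz(S,(188,130),z).round(),atz(S,(150,160),z).round(),"cab",atz(D,(162,250),z).round(),atz(D,(201,113),z).round())
E
```

```text
0 vise [468. 274.   0.] [358. 259.   0.] [576. 497.   0.] [421. 345.   0.] cab [749. 152.   0.] [ 873. -457.    0.]
60 vise [463. 314.  60.] [363. 300.  60.] [537. 363.  60.] [397. 227.  60.] cab [718. 203.  60.] [ 830. -348.   60.]
120 vise [458. 353. 120.] [368. 341. 120.] [498. 230. 120.] [374. 109. 120.] cab [686. 254. 120.] [ 786. -239.  120.]
180 vise [452. 393. 180.] [373. 382. 180.] [458.  96. 180.] [351.  -9. 180.] cab [654. 305. 180.] [ 742. -130.  180.]
```

Request:
{"op": "arm_command", "data": {"delta_pos": [[0.04,-0.06,0.05],[0.08,-0.12,0.1],[0.12,-0.18,0.16],[0.16,-0.24,0.21],[0.2,-0.3,0.26]], "delta_rot": [[0,0,0.066],[0,0,0.132],[0,0,0.198],[0,0,0.264],[0,0,0.331]], "claw": [0,0,0,0,0]}}

```text
t: 0.57
eef_pos: [328.8, 483.8, 280.1]
tcp_rot: [-3.141, -0.0, -3.078]
ft_force: [0.2, 0.3, -0.6]
opening: 1.002
grip_force: 0.0
```

Request:
{"op": "arm_command", "data": {"delta_pos": [[0.073,-0.134,0],[0.145,-0.268,0],[0.218,-0.403,0],[0.29,-0.537,0],[0.363,-0.671,0]], "delta_rot": [[0,0,0],[0,0,0],[0,0,0],[0,0,0],[0,0,0]], "claw": [0,0,0,0,0]}}

```text
t: 0.98
eef_pos: [419.6, 315.1, 279.6]
tcp_rot: [3.142, -0.0, -3.083]
ft_force: [0.6, 0.6, 0.9]
opening: 1.002
grip_force: 0.0
```

Request:
{"op": "arm_command", "data": {"delta_pos": [[0.073,-0.134,0],[0.145,-0.268,0],[0.218,-0.403,0],[0.29,-0.537,0],[0.363,-0.671,0]], "delta_rot": [[0,0,0],[0,0,0],[0,0,0],[0,0,0],[0,0,0]], "claw": [0,0,0,0,0]}}

```text
t: 1.4
eef_pos: [510.4, 147.2, 279.7]
tcp_rot: [3.141, -0.0, -3.084]
ft_force: [0.2, 0.7, 0.4]
opening: 0.996
grip_force: 0.0
```

Request:
{"op": "arm_command", "data": {"delta_pos": [[0.073,-0.134,0],[0.145,-0.268,0],[0.218,-0.403,0],[0.29,-0.537,0],[0.363,-0.671,0]], "delta_rot": [[0,0,0],[0,0,0],[0,0,0],[0,0,0],[0,0,0]], "claw": [0,0,0,0,0]}}

```text
t: 1.82
eef_pos: [601.2, -20.6, 279.5]
tcp_rot: [3.141, -0.0, -3.084]
ft_force: [0.8, 0.8, 0.7]
opening: 1.0
grip_force: 0.0
```

```bash
python3 - <<'E'
from h import *
import pickle
c=calibration("wrist");i=read_camera("wrist");pickle.dump(c,open("w1.pkl","wb"))
s=state();print(s["t"],s["eef_pos"],s["tcp_rot"],s["joints"],c["T"].round(2).tolist())
cv2.imwrite("pics/w1.png",cv2.resize(i[:,:,::-1],None,fx=1.5,fy=1.5,interpolation=2))
E
```

```text
1.8667 [603.8672789  -25.73077179 278.95488092] [-3.13987845e+00  5.04524978e-04 -3.08620616e+00] [-1.51120059e-01  4.04987343e-01  1.52605233e+00 -1.68285177e-03
  1.20970816e+00 -1.77670857e+00] [[-0.06, 0.95, 0.29, 518.64], [1.0, 0.06, 0.02, -24.91], [0.0, 0.29, -0.96, 448.99], [0.0, 0.0, 0.0, 1.0]]
```

View pics/w1.png

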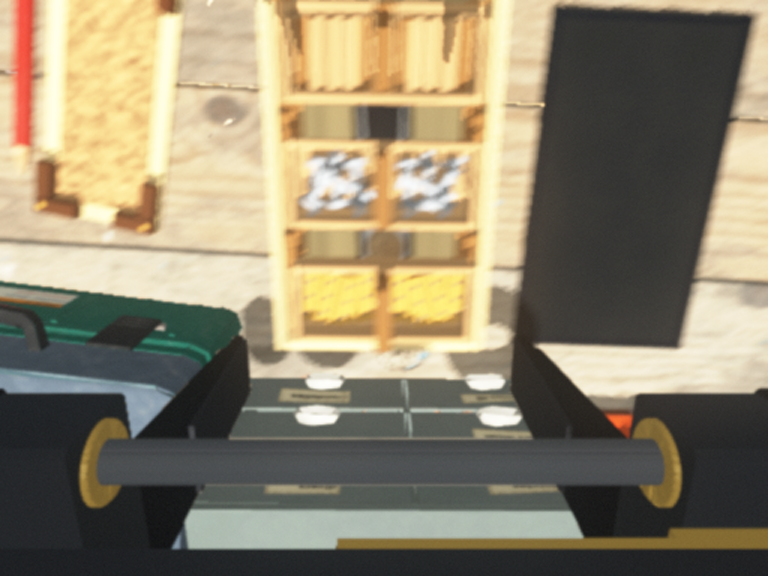

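The wrist view shows all of it: dowel, bolt and hinge trays top to bottom, with handles at column ~383 (1.5x scale), the mat on the right, the rest on the left, and the plane's dark body at (385,122) and (385,245). The arm was still settling, so I'll take one settled picture here and a second after shifting.

```bash
python3 - <<'E'
from h import *
import pickle
read_camera("side");read_camera("side");c=calibration("wrist");i=read_camera("wrist");pickle.dump((c,i),open("A.pkl","wb"));print(state()["eef_pos"])
E
```

```text
[600.63919208 -19.41569155 278.99640635]
```

Request:
{"op": "arm_command", "data": {"delta_pos": [[-0.1,0,0],[-0.2,0,0],[-0.28,0,0],[-0.34,0,0],[-0.36,0,0]], "delta_rot": [[0,0,0],[0,0,0],[0,0,0],[0,0,0],[0,0,0]], "claw": [0,0,0,0,0]}}

```text
t: 2.43
eef_pos: [508.5, -17.3, 280.1]
tcp_rot: [3.141, -0.0, -3.082]
ft_force: [0.1, -0.3, 0.3]
opening: 1.0
grip_force: 0.0
```

```bash
python3 - <<'E'
from h import *
import pickle
for k in range(5): read_camera("side")
c=calibration("wrist");i=read_camera("wrist");pickle.dump((c,i),open("B.pkl","wb"));s=state();print(s["t"],s["eef_pos"])
A=pickle.load(open("A.pkl","rb"))[1]
cv2.imwrite("pics/ab.png",cv2.resize(np.vstack([A[:235],i[:235]])[:,:,::-1],None,fx=1.27,fy=1.27,interpolation=2))
E
```

```text
2.7333 [511.41260124 -18.47535599 279.53070024]
```

View pics/ab.png

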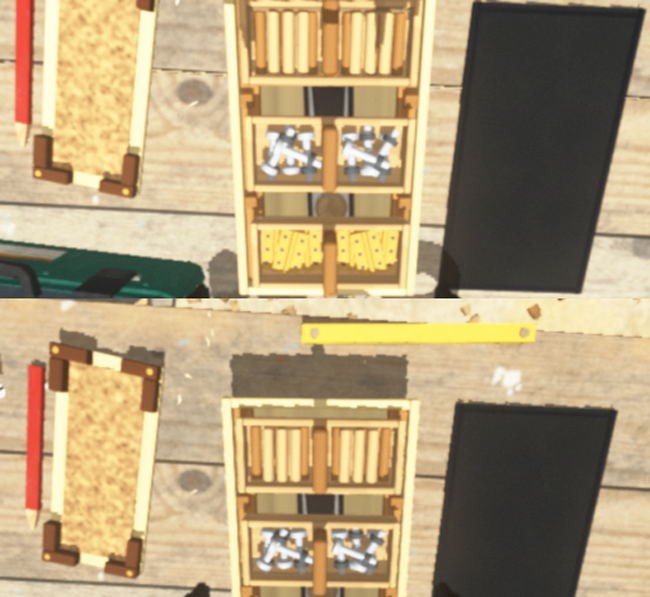

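Two settled views. A (top) shows the bolt handle at cols 323-336, rows 124-190, the hinge handle at col ~330, rows 222-292, and the dark plane strip at cols 305-353, rows 85-115. B (bottom) shows the rest blocks, the dowel handle at cols 312-327, rows 422-490, and the bolt handle at cols 313-327, rows 523-590.

```bash
python3 - <<'E'
from h import *
import pickle
A,iA=pickle.load(open("A.pkl","rb"));B,iB=pickle.load(open("B.pkl","rb"))
a=lambda x,y:(A,((x+.5)/1.27-.5,(y+.5)/1.27-.5))
b=lambda x,y:(B,((x+.5)/1.27-.5,(y+.5)/1.27-.5-235))
P=lambda n,*o:print(n,np.round(tri(*o)[0],1),round(tri(*o)[1],1))
Z=lambda n,o,z:print(n,atz(*o,z).round(1))
P("bolt mid A/B handle",a(329.5,157),b(320,556.5))
P("bolt tray rim corner -x-y",a(248,117),b(240,523));P("-x+y",a(411,117),b(399,524))
Z("box -x-y",b(222,399),63);Z("box -x+y",b(419,401),63);Z("box +x-y",a(240,293),63);Z("box +x+y",a(413,293),63)
Z("dowel handle B",b(319.5,456),114);Z("bolt A",a(329.5,157),114);Z("bolt B",b(320,556.5),114);Z("hinge A",a(330,257),114)
for n,o in [("-y",a(305,98)),("+y",a(353,98)),("-yB",b(299,503)),("+yB",b(342,503)),("-yh",a(310,200)),("+yh",a(352,200))]: Z("plane side "+n,o,36)
for n,o in [("-x-y",b(50,344)),("-x+y",b(161,352)),("+x-y",b(43,562)),("+x+y",b(138,577)),("+x-yA",a(34,183)),("+x+yA",a(135,197))]: Z("rest "+n,o,22)
P("rest +x-y",a(39,174),b(49,556));P("rest +x+y",a(129,189),b(133,572))
for n,o in [("-x-y",a(474,2)),("-x+y",a(643,9)),("+x+y",a(580,293)),("-x-yB",b(458,403)),("-x+yB",b(617,408))]: Z("mat "+n,o,4)
P("mat -x-y",a(474,2),b(458,403));P("mat -x+y",a(643,9),b(617,408))
cv2.imwrite("pics/zoom.png",np.hstack([cv2.resize(iA[0:235,180:345],None,fx=2.42,fy=2.42,interpolation=2)[:,:,::-1],cv2.resize(iB[70:235,160:325],None,fx=2.4,fy=3.446,interpolation=2)[:569,:,::-1]]) if 0 else cv2.resize(iA[60:235,180:345],None,fx=3.4,fy=3.4,interpolation=2)[:,:,::-1])
E
```

```text
bolt mid A/B handle [559.6 -16.2  81.5] 0.2
bolt tray rim corner -x-y [531.1 -84.6  88.1] 1.9
-x+y [524.   48.   87.2] 1.4
box -x-y [ 430.7 -106.6   63. ]
box -x+y [422.5  59.1  63. ]
box +x-y [695.  -93.4  63. ]
box +x+y [685.8  72.1  63. ]
dowel handle B [467.4 -22.  114. ]
bolt A [556.  -16.9 114. ]
bolt B [548. -17. 114.]
hinge A [635.9 -11.6 114. ]
plane side -y [513.7 -40.1  36. ]
plane side +y [511.3   2.9  36. ]
plane side -yB [522.4 -39.   36. ]
plane side +yB [519.9   2.4  36. ]
plane side -yh [606.5 -31.2  36. ]
plane side +yh [604.2   9.1  36. ]
rest -x-y [ 392.9 -269.5   22. ]
rest -x+y [ 393.7 -170.2   22. ]
rest +x-y [ 604.  -302.6   22. ]
rest +x+y [ 615. -205.   22.]
rest +x-yA [ 607.5 -302.5   22. ]
rest +x+yA [ 616.1 -204.6   22. ]
rest +x-y [ 599.5 -300.    15.6] 0.4
rest +x+y [ 607.1 -207.3   28. ] 0.0
mat -x-y [421.5 108.8   4. ]
mat -x+y [418.6 264.1   4. ]
mat +x+y [701.2 271.2   4. ]
mat -x-yB [421.1 109.7   4. ]
mat -x+yB [416.5 265.3   4. ]
mat -x-y [421.1 109.8   2.1] 0.5
mat -x+y [416.2 271.4  -6.3] 0.5
```

Box centre is about (558.5,-17.5), yaw about 0.05, and the corner distances of 265 x 166 match its size. My handle midpoints include the end faces, so I'll zoom for the true top corners.

```bash
python3 - <<'E'
import pickle,cv2,numpy as np
A,iA=pickle.load(open("A.pkl","rb"));B,iB=pickle.load(open("B.pkl","rb"))
f=2.45
x=cv2.resize(iA[0:240,180:340],None,fx=f,fy=f,interpolation=2);y=cv2.resize(iB[70:240,170:335],None,fx=f,fy=f,interpolation=2)
h=np.zeros((x.shape[0],x.shape[1]+y.shape[1],3),np.uint8);h[:,:x.shape[1]]=x;h[:y.shape[0],x.shape[1]:]=y
print(x.shape);cv2.imwrite("pics/z.png",h[:,:,::-1])
E
```

```text
(588, 392, 3)
```

View pics/z.png

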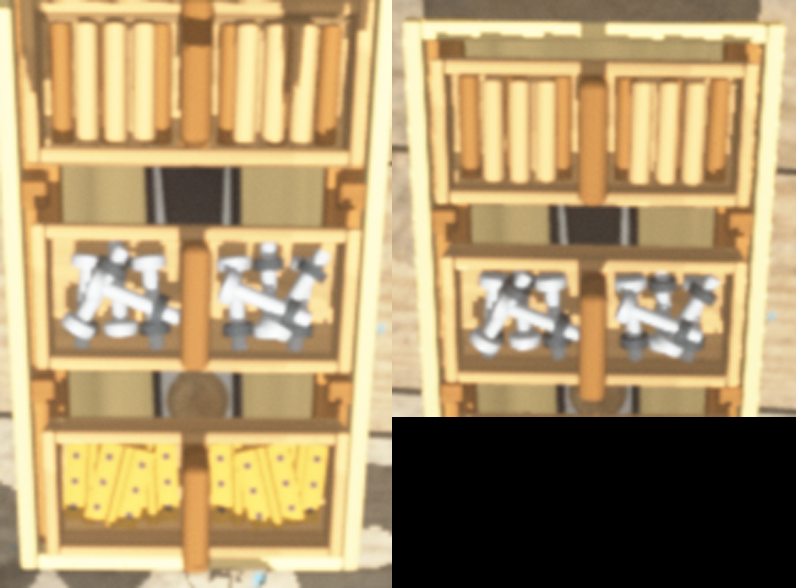

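```bash
python3 - <<'E'
from h import *
import pickle
A,iA=pickle.load(open("A.pkl","rb"));B,iB=pickle.load(open("B.pkl","rb"))
a=lambda x,y:(A,(180+(x+.5)/2.45-.5,(y+.5)/2.45-.5))
b=lambda x,y:(B,(170+(x-392+.5)/2.45-.5,70+(y+.5)/2.45-.5))
def Z(n,z,*o): print(n,*[atz(*p,z).round(1)[:2] for p in o])
P=lambda n,*o:print(n,np.round(tri(*o)[0],1),round(tri(*o)[1],1))
Z("bolt top A",114,a(195,283),a(195,370));Z("bolt top B",114,b(593,314),b(593,402))
P("bolt top +x end",a(195,370),b(593,402));P("bolt top -x end",a(195,283),b(593,314))
Z("dowel top B",114,b(593,77),b(593,204));Z("dowel top A",114,a(195,146))
P("dowel rim +x",a(46,163),b(450,204))
P("bolt rim +x-y",a(46,370),b(449,382));P("bolt rim +x+y",a(352,370),b(739,382))
P("bolt rim -x-y",a(34,228),b(443,261));P("bolt rim -x+y",a(357,228),b(747,261))
Z("hinge top A",114,a(196,455),a(196,492),a(196,571))
Z("bolt rimA",80,a(46,370),a(352,370),a(34,228),a(357,228))
Z("bolt rimB",80,b(449,382),b(739,382),b(443,261),b(747,261))
Z("dowel rimB",80,b(450,204),b(746,204),b(433,63),b(754,63))
Z("hinge rimA",80,a(57,562),a(344,560),a(46,432),a(350,432))
Z("plane A",36,a(148,200),a(240,200),a(153,400),a(240,400))
Z("plane B",36,b(550,230),b(636,230))
Z("box in A",63,a(22,568),a(360,568));Z("box B",63,b(405,22),b(783,24))
E
```

```text
bolt top A [548.2 -17.4] [582.4 -15.3]
bolt top B [542.4 -17.4] [582.6 -15.1]
bolt top +x end [582.3 -15.2 114.6] 0.1
bolt top -x end [550.2 -16.9  90.8] 0.1
dowel top B [446.1 -23. ] [495.7 -20.1]
dowel top A [498.3 -20.4]
dowel rim +x [506.1 -81.9  80.6] 1.2
bolt rim +x-y [593.  -81.9  77.5] 1.5
bolt rim +x+y [585.9  55.6  75. ] 0.4
bolt rim -x-y [532.2 -85.7  81.5] 0.3
bolt rim -x+y [524.7  50.9  78.8] 0.6
hinge top A [617.9 -12.7] [634.1 -11.7] [670.1  -9.5]
bolt rimA [592.5 -80.1] [585.  55.] [532.3 -85.6] [524.7  50.1]
bolt rimB [591.9 -83. ] [583.8  54.2] [532.6 -86.2] [524.5  51.3]
dowel rimB [506.2 -83.2] [498.4  47.9] [446.1 -90.9] [438.1  44.6]
hinge rimA [684.4 -74. ] [675.9  61.7] [620.9 -79.8] [613.3  57.3]
plane A [518.3 -39.8] [515.9   3. ] [613.6 -33.1] [611.2  10.3]
plane B [525.7 -40.3] [523.2   2.8]
box in A [696.3 -93.6] [687.   74.1]
box B [ 430.3 -106.3] [421.4  58.4]
```

Checks agree: handle top measured at z 114.6 (text says 114), rim about 79. Tray centres: dowel (471.5,-21.3), bolt (558.4,-16.3), hinge (646.5,-10.8). Mat centre (560.4,191). Moving to the hinge tray.

Request:
{"op": "arm_command", "data": {"delta_pos": [[0.14,0.008,-0.13],[0.28,0.016,-0.27],[0.41,0.024,-0.4],[0.5,0.03,-0.48],[0.543,0.032,-0.519]], "delta_rot": [[0,0,0],[0,0,0],[0,0,0],[0,0,0],[0,0,0]], "claw": [0,0,0,0,0]}}

```text
t: 3.15
eef_pos: [648.4, -10.3, 145.4]
tcp_rot: [3.141, -0.003, -3.083]
ft_force: [0.6, 0.4, 0.1]
opening: 1.0
grip_force: 0.0
```

Request:
{"op": "arm_command", "data": {"delta_pos": [[0,0,0],[0,0,-0.06],[0,0,-0.14],[0,0,-0.21],[0,0,-0.256]], "delta_rot": [[0,0,0],[0,0,0],[0,0,0],[0,0,0],[0,0,0]], "claw": [0,0,0,0,0]}}

```text
t: 3.57
eef_pos: [645.8, -10.6, 85.0]
tcp_rot: [3.141, -0.001, -3.083]
ft_force: [0.1, -0.1, -0.1]
opening: 1.001
grip_force: 0.0
```

Request:
{"op": "arm_command", "data": {"delta_pos": [[0,0,0],[0,0,0],[0,0,0],[0,0,0],[0,0,0]], "delta_rot": [[0,0,0],[0,0,0],[0,0,0],[0,0,0],[0,0,0]], "claw": [0,0.5,1,1,1]}}

```text
t: 3.98
eef_pos: [646.9, -10.7, 87.0]
tcp_rot: [-3.141, 0.002, -3.083]
ft_force: [0.2, 0.5, 0.6]
opening: 0.775
grip_force: 0.0
```

Request:
{"op": "arm_command", "data": {"delta_pos": [[0,0,0],[0,0,0],[0,0,0],[0,0,0],[0,0,0]], "delta_rot": [[0,0,0],[0,0,0],[0,0,0],[0,0,0],[0,0,0]], "claw": [1,1,1,1,1]}}

```text
t: 4.4
eef_pos: [646.4, -10.7, 85.9]
tcp_rot: [3.141, -0.0, -3.083]
ft_force: [0.8, -0.2, -0.4]
opening: 0.427
grip_force: 0.0
```

Request:
{"op": "arm_command", "data": {"delta_pos": [[0,0,0],[0,0,0],[0,0,0],[0,0,0],[0,0,0]], "delta_rot": [[0,0,0],[0,0,0],[0,0,0],[0,0,0],[0,0,0]], "claw": [1,1,1,1,1]}}

```text
t: 4.82
eef_pos: [646.5, -10.8, 85.9]
tcp_rot: [-3.142, -0.0, -3.083]
ft_force: [-0.4, -1.0, -0.4]
opening: 0.123
grip_force: 30.0
```

Request:
{"op": "arm_command", "data": {"delta_pos": [[0,0,0],[0,0,0],[0,0,0],[0,0,0],[0,0,0]], "delta_rot": [[0,0,0],[0,0,0],[0,0,0],[0,0,0],[0,0,0]], "claw": [1,1,1,1,1]}}

```text
t: 5.23
eef_pos: [646.5, -10.8, 85.9]
tcp_rot: [3.142, -0.0, -3.083]
ft_force: [1.0, -1.5, -0.4]
opening: 0.126
grip_force: 30.0
```

Request:
{"op": "arm_command", "data": {"delta_pos": [[0,0,0.01],[0,0,0.04],[0,0,0.09],[0,0,0.14],[0,0,0.18]], "delta_rot": [[0,0,0],[0,0,0],[0,0,0],[0,0,0],[0,0,0]], "claw": [1,1,1,1,1]}}

```text
t: 5.65
eef_pos: [646.8, -10.7, 133.1]
tcp_rot: [-3.141, 0.002, -3.083]
ft_force: [0.5, -0.3, -3.3]
opening: 0.124
grip_force: 30.0
```

Request:
{"op": "arm_command", "data": {"delta_pos": [[0.001,0.03,0],[0.004,0.1,0],[0.008,0.2,0],[0.012,0.33,0],[0.015,0.46,0]], "delta_rot": [[0,0,0],[0,0,0],[0,0,0],[0,0,0],[0,0,0]], "claw": [1,1,1,1,1]}}

```text
t: 6.07
eef_pos: [650.0, 105.6, 131.1]
tcp_rot: [3.141, 0.0, -3.085]
ft_force: [0.6, -0.4, -3.0]
opening: 0.123
grip_force: 30.0
```

Request:
{"op": "arm_command", "data": {"delta_pos": [[0.003,0.12,0],[0.006,0.22,0],[0.008,0.29,0],[0.009,0.335,0],[0.009,0.356,0]], "delta_rot": [[0,0,0],[0,0,0],[0,0,0],[0,0,0],[0,0,0]], "claw": [1,1,1,1,1]}}

```text
t: 6.48
eef_pos: [652.1, 195.1, 130.8]
tcp_rot: [3.141, -0.0, -3.082]
ft_force: [-0.8, -0.4, -3.0]
opening: 0.125
grip_force: 30.0
```

Request:
{"op": "arm_command", "data": {"delta_pos": [[0,0,-0.02],[0,0,-0.08],[0,0,-0.16],[0,0,-0.24],[0,0,-0.3]], "delta_rot": [[0,0,0],[0,0,0],[0,0,0],[0,0,0],[0,0,0]], "claw": [1,1,1,1,1]}}

```text
t: 6.9
eef_pos: [652.0, 191.8, 54.1]
tcp_rot: [-3.141, -0.001, -3.085]
ft_force: [0.7, -0.7, -1.6]
opening: 0.12
grip_force: 30.0
```

Request:
{"op": "arm_command", "data": {"delta_pos": [[0,0,-0.025],[0,0,-0.045],[0,0,-0.06],[0,0,-0.069],[0,0,-0.069]], "delta_rot": [[0,0,0],[0,0,0],[0,0,0],[0,0,0],[0,0,0]], "claw": [1,1,1,1,1]}}

```text
t: 7.32
eef_pos: [652.6, 193.1, 38.9]
tcp_rot: [3.141, 0.0, -3.084]
ft_force: [-0.7, -0.8, -3.7]
opening: 0.124
grip_force: 30.0
```

Request:
{"op": "arm_command", "data": {"delta_pos": [[0,0,-0.002],[0,0,-0.004],[0,0,-0.004],[0,0,-0.004],[0,0,-0.004]], "delta_rot": [[0,0,0],[0,0,0],[0,0,0],[0,0,0],[0,0,0]], "claw": [1,1,1,1,1]}}

```text
t: 7.73
eef_pos: [652.5, 193.4, 37.9]
tcp_rot: [3.141, 0.0, -3.083]
ft_force: [-0.5, 0.6, -1.7]
opening: 0.126
grip_force: 30.0
```

Request:
{"op": "arm_command", "data": {"delta_pos": [[0,0,0],[0,0,0],[0,0,0],[0,0,0],[0,0,0]], "delta_rot": [[0,0,0],[0,0,0],[0,0,0],[0,0,0],[0,0,0]], "claw": [0.7,0.4,0,0,0]}}

```text
t: 8.15
eef_pos: [652.5, 193.3, 37.8]
tcp_rot: [3.141, 0.0, -3.083]
ft_force: [0.4, 0.4, -0.1]
opening: 0.419
grip_force: 0.0
```

Request:
{"op": "arm_command", "data": {"delta_pos": [[0,0,0],[0,0,0],[0,0,0],[0,0,0],[0,0,0]], "delta_rot": [[0,0,0],[0,0,0],[0,0,0],[0,0,0],[0,0,0]], "claw": [0,0,0,0,0]}}

```text
t: 8.57
eef_pos: [652.4, 193.3, 37.6]
tcp_rot: [3.142, -0.0, -3.083]
ft_force: [0.4, 0.3, 0.1]
opening: 0.769
grip_force: 0.0
```

Request:
{"op": "arm_command", "data": {"delta_pos": [[0,0,0.06],[0,0,0.15],[0,0,0.27],[0,0,0.39],[0,0,0.473]], "delta_rot": [[0,0,0],[0,0,0],[0,0,0],[0,0,0],[0,0,0]], "claw": [0,0,0,0,0]}}

```text
t: 8.98
eef_pos: [652.9, 193.4, 158.7]
tcp_rot: [3.141, 0.002, -3.083]
ft_force: [0.1, 0.2, 0.3]
opening: 0.995
grip_force: 0.0
```

Hinge tray is placed. Next the bolt tray, same pattern.

Request:
{"op": "arm_command", "data": {"delta_pos": [[-0.05,-0.1,0],[-0.1,-0.23,0],[-0.16,-0.36,0],[-0.22,-0.49,0],[-0.27,-0.6,0]], "delta_rot": [[0,0,0],[0,0,0],[0,0,0],[0,0,0],[0,0,0]], "claw": [0,0,0,0,0]}}

```text
t: 9.4
eef_pos: [583.8, 41.7, 156.0]
tcp_rot: [-3.142, -0.0, -3.083]
ft_force: [1.4, -0.1, 0.0]
opening: 0.996
grip_force: 0.0
```

Request:
{"op": "arm_command", "data": {"delta_pos": [[-0.045,-0.1,0],[-0.08,-0.18,0],[-0.1,-0.225,0],[-0.106,-0.238,0],[-0.106,-0.238,-0.03]], "delta_rot": [[0,0,0],[0,0,0],[0,0,0],[0,0,0],[0,0,0]], "claw": [0,0,0,0,0]}}

```text
t: 9.82
eef_pos: [559.2, -16.6, 149.4]
tcp_rot: [-3.141, 0.002, -3.084]
ft_force: [1.4, -0.0, -0.6]
opening: 1.002
grip_force: 0.0
```

Request:
{"op": "arm_command", "data": {"delta_pos": [[0,0,-0.08],[0,0,-0.16],[0,0,-0.21],[0,0,-0.24],[0,0,-0.25]], "delta_rot": [[0,0,0],[0,0,0],[0,0,0],[0,0,0],[0,0,0]], "claw": [0,0,0,0,0.5]}}

```text
t: 10.23
eef_pos: [558.3, -15.2, 84.3]
tcp_rot: [3.141, -0.002, -3.082]
ft_force: [-0.1, -0.1, -0.2]
opening: 0.966
grip_force: 0.0
```

Request:
{"op": "arm_command", "data": {"delta_pos": [[0,0,0],[0,0,0],[0,0,0],[0,0,0],[0,0,0]], "delta_rot": [[0,0,0],[0,0,0],[0,0,0],[0,0,0],[0,0,0]], "claw": [1,1,1,1,1]}}

```text
t: 10.65
eef_pos: [558.7, -16.2, 86.5]
tcp_rot: [-3.141, 0.001, -3.084]
ft_force: [0.0, 0.1, -0.5]
opening: 0.634
grip_force: 0.0
```

Request:
{"op": "arm_command", "data": {"delta_pos": [[0,0,0],[0,0,0],[0,0,0],[0,0,0],[0,0,0]], "delta_rot": [[0,0,0],[0,0,0],[0,0,0],[0,0,0],[0,0,0]], "claw": [1,1,1,1,1]}}

```text
t: 11.07
eef_pos: [558.4, -16.2, 85.9]
tcp_rot: [3.141, -0.0, -3.083]
ft_force: [0.0, -0.2, 0.5]
opening: 0.288
grip_force: 0.0
```

Request:
{"op": "arm_command", "data": {"delta_pos": [[0,0,0],[0,0,0],[0,0,0],[0,0,0],[0,0,0]], "delta_rot": [[0,0,0],[0,0,0],[0,0,0],[0,0,0],[0,0,0]], "claw": [1,1,1,1,1]}}

```text
t: 11.48
eef_pos: [558.5, -16.3, 85.9]
tcp_rot: [-3.142, 0.0, -3.083]
ft_force: [0.3, -0.7, -0.4]
opening: 0.126
grip_force: 30.0
```

Request:
{"op": "arm_command", "data": {"delta_pos": [[0,0,0],[0,0,0],[0,0,0],[0,0,0],[0,0,0]], "delta_rot": [[0,0,0],[0,0,0],[0,0,0],[0,0,0],[0,0,0]], "claw": [1,1,1,1,1]}}

```text
t: 11.9
eef_pos: [558.5, -16.2, 85.9]
tcp_rot: [3.142, 0.0, -3.083]
ft_force: [0.2, -0.6, -1.8]
opening: 0.123
grip_force: 30.0
```

Request:
{"op": "arm_command", "data": {"delta_pos": [[0,0,0.01],[0,0,0.04],[0,0,0.09],[0,0,0.14],[0,0,0.18]], "delta_rot": [[0,0,0],[0,0,0],[0,0,0],[0,0,0],[0,0,0]], "claw": [1,1,1,1,1]}}

```text
t: 12.32
eef_pos: [558.5, -16.1, 132.1]
tcp_rot: [3.141, 0.0, -3.083]
ft_force: [0.2, 0.2, -4.1]
opening: 0.124
grip_force: 30.0
```

Request:
{"op": "arm_command", "data": {"delta_pos": [[0,0.03,0],[0.001,0.1,0],[0.002,0.2,0],[0.003,0.33,0],[0.004,0.46,0]], "delta_rot": [[0,0,0],[0,0,0],[0,0,0],[0,0,0],[0,0,0]], "claw": [1,1,1,1,1]}}

```text
t: 12.73
eef_pos: [559.0, 100.2, 130.6]
tcp_rot: [3.141, -0.001, -3.085]
ft_force: [1.2, 0.3, -4.2]
opening: 0.123
grip_force: 30.0
```

Request:
{"op": "arm_command", "data": {"delta_pos": [[0.001,0.12,0],[0.003,0.23,0],[0.004,0.3,0],[0.004,0.348,0],[0.004,0.369,0]], "delta_rot": [[0,0,0],[0,0,0],[0,0,0],[0,0,0],[0,0,0]], "claw": [1,1,1,1,1]}}

```text
t: 13.15
eef_pos: [559.9, 192.8, 130.5]
tcp_rot: [3.141, -0.001, -3.082]
ft_force: [-0.3, -0.1, -4.9]
opening: 0.129
grip_force: 30.0
```

Request:
{"op": "arm_command", "data": {"delta_pos": [[0,0,-0.02],[0,0,-0.08],[0,0,-0.16],[0,0,-0.24],[0,0,-0.3]], "delta_rot": [[0,0,0],[0,0,0],[0,0,0],[0,0,0],[0,0,0]], "claw": [1,1,1,1,1]}}

```text
t: 13.57
eef_pos: [560.0, 189.6, 54.2]
tcp_rot: [-3.141, -0.001, -3.085]
ft_force: [-0.1, -0.2, -3.8]
opening: 0.122
grip_force: 30.0
```

Request:
{"op": "arm_command", "data": {"delta_pos": [[0,0,-0.025],[0,0,-0.045],[0,0,-0.06],[0,0,-0.069],[0,0,-0.073]], "delta_rot": [[0,0,0],[0,0,0],[0,0,0],[0,0,0],[0,0,0]], "claw": [1,1,1,1,1]}}

```text
t: 13.98
eef_pos: [560.7, 190.9, 38.0]
tcp_rot: [3.141, 0.001, -3.084]
ft_force: [-0.2, 0.1, -3.3]
opening: 0.125
grip_force: 30.0
```

Request:
{"op": "arm_command", "data": {"delta_pos": [[0,0,0],[0,0,0],[0,0,0],[0,0,0],[0,0,0]], "delta_rot": [[0,0,0],[0,0,0],[0,0,0],[0,0,0],[0,0,0]], "claw": [1,1,0.5,0,0]}}

```text
t: 14.4
eef_pos: [560.8, 191.2, 38.2]
tcp_rot: [3.141, 0.001, -3.083]
ft_force: [0.1, 0.5, 0.2]
opening: 0.277
grip_force: 0.0
```

Request:
{"op": "arm_command", "data": {"delta_pos": [[0,0,0],[0,0,0],[0,0,0],[0,0,0],[0,0,0]], "delta_rot": [[0,0,0],[0,0,0],[0,0,0],[0,0,0],[0,0,0]], "claw": [0,0,0,0,0]}}

```text
t: 14.82
eef_pos: [560.4, 191.1, 37.7]
tcp_rot: [3.142, -0.0, -3.083]
ft_force: [-0.4, 0.1, -0.3]
opening: 0.627
grip_force: 0.0
```

Request:
{"op": "arm_command", "data": {"delta_pos": [[0,0,0.06],[0,0,0.15],[0,0,0.27],[0,0,0.39],[0,0,0.473]], "delta_rot": [[0,0,0],[0,0,0],[0,0,0],[0,0,0],[0,0,0]], "claw": [0,0,0,0,0]}}

```text
t: 15.23
eef_pos: [560.9, 191.1, 158.5]
tcp_rot: [3.141, 0.002, -3.083]
ft_force: [1.1, 0.1, -0.2]
opening: 0.966
grip_force: 0.0
```

Request:
{"op": "arm_command", "data": {"delta_pos": [[-0.045,-0.1,0],[-0.095,-0.23,0],[-0.15,-0.36,0],[-0.21,-0.49,0],[-0.255,-0.6,0]], "delta_rot": [[0,0,0],[0,0,0],[0,0,0],[0,0,0],[0,0,0]], "claw": [0,0,0,0,0]}}

```text
t: 15.65
eef_pos: [495.4, 39.6, 156.0]
tcp_rot: [-3.142, -0.0, -3.083]
ft_force: [0.5, -0.9, 0.5]
opening: 0.998
grip_force: 0.0
```

Request:
{"op": "arm_command", "data": {"delta_pos": [[-0.045,-0.11,0],[-0.08,-0.19,0],[-0.097,-0.235,0],[-0.101,-0.249,0],[-0.101,-0.249,-0.03]], "delta_rot": [[0,0,0],[0,0,0],[0,0,0],[0,0,0],[0,0,0]], "claw": [0,0,0,0,0]}}

```text
t: 16.07
eef_pos: [472.0, -21.8, 149.2]
tcp_rot: [-3.141, 0.002, -3.085]
ft_force: [0.7, 0.1, -1.1]
opening: 1.001
grip_force: 0.0
```

Request:
{"op": "arm_command", "data": {"delta_pos": [[0,0,-0.08],[0,0,-0.16],[0,0,-0.21],[0,0,-0.24],[0,0,-0.25]], "delta_rot": [[0,0,0],[0,0,0],[0,0,0],[0,0,0],[0,0,0]], "claw": [0,0,0,0,0.5]}}

```text
t: 16.48
eef_pos: [471.2, -20.4, 84.5]
tcp_rot: [3.141, -0.002, -3.083]
ft_force: [-0.4, 0.6, 0.5]
opening: 0.968
grip_force: 0.0
```

Request:
{"op": "arm_command", "data": {"delta_pos": [[0,0,0],[0,0,0],[0,0,0],[0,0,0],[0,0,0]], "delta_rot": [[0,0,0],[0,0,0],[0,0,0],[0,0,0],[0,0,0]], "claw": [1,1,1,1,1]}}

```text
t: 16.9
eef_pos: [471.7, -21.2, 86.4]
tcp_rot: [-3.141, 0.001, -3.083]
ft_force: [0.0, -0.8, -0.1]
opening: 0.638
grip_force: 0.0
```

Request:
{"op": "arm_command", "data": {"delta_pos": [[0,0,0],[0,0,0],[0,0,0],[0,0,0],[0,0,0]], "delta_rot": [[0,0,0],[0,0,0],[0,0,0],[0,0,0],[0,0,0]], "claw": [1,1,1,1,1]}}

```text
t: 17.32
eef_pos: [471.5, -21.2, 85.9]
tcp_rot: [3.141, -0.0, -3.084]
ft_force: [-0.6, 0.2, 0.7]
opening: 0.285
grip_force: 0.0
```

Request:
{"op": "arm_command", "data": {"delta_pos": [[0,0,0],[0,0,0],[0,0,0],[0,0,0],[0,0,0]], "delta_rot": [[0,0,0],[0,0,0],[0,0,0],[0,0,0],[0,0,0]], "claw": [1,1,1,1,1]}}

```text
t: 17.73
eef_pos: [471.5, -21.2, 85.9]
tcp_rot: [-3.142, 0.0, -3.083]
ft_force: [0.8, -0.1, -0.4]
opening: 0.126
grip_force: 30.0
```

Request:
{"op": "arm_command", "data": {"delta_pos": [[0,0,0],[0,0,0],[0,0,0],[0,0,0],[0,0,0]], "delta_rot": [[0,0,0],[0,0,0],[0,0,0],[0,0,0],[0,0,0]], "claw": [1,1,1,1,1]}}

```text
t: 18.15
eef_pos: [471.5, -21.2, 85.9]
tcp_rot: [3.142, 0.0, -3.083]
ft_force: [0.4, -1.4, -1.7]
opening: 0.122
grip_force: 30.0
```

Request:
{"op": "arm_command", "data": {"delta_pos": [[0,0,0.01],[0,0,0.04],[0,0,0.09],[0,0,0.14],[0,0,0.18]], "delta_rot": [[0,0,0],[0,0,0],[0,0,0],[0,0,0],[0,0,0]], "claw": [1,1,1,1,1]}}

```text
t: 18.57
eef_pos: [471.3, -21.1, 132.0]
tcp_rot: [3.141, -0.0, -3.084]
ft_force: [-0.9, 0.8, -3.9]
opening: 0.124
grip_force: 30.0
```

Request:
{"op": "arm_command", "data": {"delta_pos": [[0,0.03,0],[-0.001,0.1,0],[-0.003,0.2,0],[-0.005,0.33,0],[-0.006,0.46,0]], "delta_rot": [[0,0,0],[0,0,0],[0,0,0],[0,0,0],[0,0,0]], "claw": [1,1,1,1,1]}}

```text
t: 18.98
eef_pos: [469.4, 95.2, 130.7]
tcp_rot: [3.141, -0.001, -3.085]
ft_force: [1.0, 0.2, -3.6]
opening: 0.124
grip_force: 30.0
```

Request:
{"op": "arm_command", "data": {"delta_pos": [[-0.002,0.12,0],[-0.004,0.23,0],[-0.005,0.31,0],[-0.006,0.358,0],[-0.006,0.38,0]], "delta_rot": [[0,0,0],[0,0,0],[0,0,0],[0,0,0],[0,0,0]], "claw": [1,1,1,1,1]}}

```text
t: 19.4
eef_pos: [467.9, 190.4, 130.6]
tcp_rot: [3.141, -0.001, -3.082]
ft_force: [-1.2, 0.8, -3.8]
opening: 0.121
grip_force: 30.0
```

Request:
{"op": "arm_command", "data": {"delta_pos": [[0,0,-0.02],[0,0,-0.08],[0,0,-0.16],[0,0,-0.24],[0,0,-0.3]], "delta_rot": [[0,0,0],[0,0,0],[0,0,0],[0,0,0],[0,0,0]], "claw": [1,1,1,1,1]}}

```text
t: 19.82
eef_pos: [468.1, 187.5, 54.3]
tcp_rot: [-3.141, -0.001, -3.085]
ft_force: [-0.9, -0.9, -4.1]
opening: 0.125
grip_force: 30.0
```

Request:
{"op": "arm_command", "data": {"delta_pos": [[0,0,-0.025],[0,0,-0.045],[0,0,-0.06],[0,0,-0.069],[0,0,-0.073]], "delta_rot": [[0,0,0],[0,0,0],[0,0,0],[0,0,0],[0,0,0]], "claw": [1,1,1,1,1]}}

```text
t: 20.23
eef_pos: [468.7, 188.7, 37.9]
tcp_rot: [3.141, 0.001, -3.084]
ft_force: [1.9, -1.9, 6.7]
opening: 0.128
grip_force: 30.0
```

Request:
{"op": "arm_command", "data": {"delta_pos": [[0,0,0],[0,0,0],[0,0,0],[0,0,0],[0,0,0]], "delta_rot": [[0,0,0],[0,0,0],[0,0,0],[0,0,0],[0,0,0]], "claw": [1,1,0.5,0,0]}}

```text
t: 20.65
eef_pos: [468.7, 188.9, 38.1]
tcp_rot: [3.141, 0.001, -3.083]
ft_force: [0.8, 0.1, 0.3]
opening: 0.281
grip_force: 0.0
```

Request:
{"op": "arm_command", "data": {"delta_pos": [[0,0,0],[0,0,0],[0,0,0],[0,0,0],[0,0,0]], "delta_rot": [[0,0,0],[0,0,0],[0,0,0],[0,0,0],[0,0,0]], "claw": [0,0,0,0,0]}}

```text
t: 21.07
eef_pos: [468.5, 188.8, 37.6]
tcp_rot: [3.142, 0.0, -3.083]
ft_force: [0.3, 0.8, 0.2]
opening: 0.629
grip_force: 0.0
```

Request:
{"op": "arm_command", "data": {"delta_pos": [[0,0,0.06],[0,0,0.15],[0,0,0.27],[0,0,0.39],[0,0,0.473]], "delta_rot": [[0,0,0],[0,0,0],[0,0,0],[0,0,0],[0,0,0]], "claw": [0,0,0,0,0]}}

```text
t: 21.48
eef_pos: [468.7, 188.9, 158.3]
tcp_rot: [3.141, 0.002, -3.083]
ft_force: [0.1, 0.8, 0.2]
opening: 0.971
grip_force: 0.0
```

Request:
{"op": "arm_command", "data": {"delta_pos": [[0.01,-0.02,0.12],[0.03,-0.05,0.24],[0.06,-0.1,0.36],[0.1,-0.17,0.46],[0.14,-0.25,0.496]], "delta_rot": [[0,0,0],[0,0,0],[0,0,0],[0,0,0],[0,0,0]], "claw": [0,0,0,0,0]}}

```text
t: 21.9
eef_pos: [504.4, 126.2, 283.7]
tcp_rot: [3.141, 0.005, -3.082]
ft_force: [0.0, 0.1, -1.7]
opening: 1.0
grip_force: 0.0
```

Request:
{"op": "arm_command", "data": {"delta_pos": [[0.06,-0.12,0],[0.12,-0.24,0],[0.18,-0.36,0],[0.24,-0.47,0],[0.29,-0.57,0]], "delta_rot": [[0,0,0],[0,0,0],[0,0,0],[0,0,0],[0,0,0]], "claw": [0,0,0,0,0]}}

```text
t: 22.32
eef_pos: [576.6, -18.0, 279.8]
tcp_rot: [3.142, -0.0, -3.084]
ft_force: [0.2, 0.9, 0.7]
opening: 1.001
grip_force: 0.0
```

Request:
{"op": "arm_command", "data": {"delta_pos": [[0.05,-0.09,0],[0.08,-0.14,0],[0.096,-0.175,0],[0.096,-0.175,0],[0.096,-0.175,0]], "delta_rot": [[0,0,0],[0,0,0],[0,0,0],[0,0,0],[0,0,0]], "claw": [0,0,0,0,0]}}

```text
t: 22.73
eef_pos: [599.6, -59.3, 279.7]
tcp_rot: [3.141, -0.001, -3.084]
ft_force: [-0.8, 0.0, -0.0]
opening: 0.998
grip_force: 0.0
```

```bash
python3 - <<'E'
from h import *
import pickle
d=read_camera("side");read_camera("scene");read_camera("side");c=calibration("wrist");i=read_camera("wrist");pickle.dump((c,i,d),open("C.pkl","wb"));s=state();print(s["t"],s["eef_pos"])
o=np.zeros((600,800,3),np.uint8)
x=cv2.resize(i[:250,100:430],None,fx=2.4,fy=2.4,interpolation=2);print(x.shape)
cv2.imwrite("pics/c.png",x[:600,:792,::-1])
E
```

```text
22.9333 [599.61353245 -58.85548357 280.18237627]
(600, 792, 3)
```

View pics/c.png

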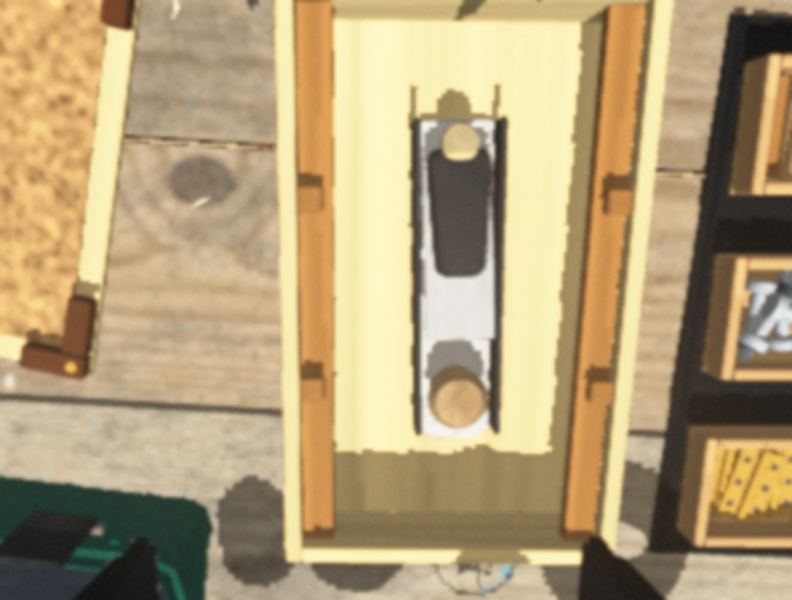

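View C shows the empty box with the plane, ends at (460,118) and (458,435), side edges x≈413-507 at the top and 417-497 at the bottom, wooden knob at (458,398). The runners are clear and all three trays stand on the mat at right.

```bash
python3 - <<'E'
from h import *
import pickle
A,iA=pickle.load(open("A.pkl","rb"));B,_=pickle.load(open("B.pkl","rb"));C,iC,d=pickle.load(open("C.pkl","rb"))
a=lambda x,y:(A,(180+(x+.5)/2.45-.5,(y+.5)/2.45-.5))
c=lambda x,y:(C,(100+(x+.5)/2.4-.5,(y+.5)/2.4-.5))
print("knob",tri(a(198,400),c(458,398)))
for z in (22,36):
    print(z,[atz(*c(*p),z).round(1)[:2].tolist() for p in [(413,118),(507,118),(417,433),(498,433),(415,270),(503,270),(460,118),(458,435)]])
print("rest +x+y",atz(*c(88,377),22))
print("cork edges +y",[atz(*c(*p),10) for p in [(109,20),(80,290)]])
# rest fit from B block corners (rect 216x98) 
from scipy.optimize import least_squares
b=lambda x,y:(B,((x+.5)/1.27-.5,(y+.5)/1.27-.5-235))
aa=lambda x,y:(A,((x+.5)/1.27-.5,(y+.5)/1.27-.5))
obs=[(b(50,344),(-1,-1)),(b(161,354),(-1,1)),(b(43,562),(1,-1)),(b(138,577),(1,1)),(aa(34,183),(1,-1)),(aa(135,197),(1,1)),(c(88,377),(1,1))]
S=calibration("scene");D=calibration("side")
s=lambda x,y:(S,(150+(x+.5)/3.3-.5,140+(y+.5)/3.3-.5));e=lambda x,y:(D,(155+(x+.5)/2.75-.5,110+(y+.5)/2.75-.5))
obs2=[(s(210,443),(-1,1)),(s(572,380),(1,1)),(s(640,480),(1,-1)),(e(525,125),(-1,-1)),(e(292,128),(1,1)),(e(508,172),(-1,1)),(e(322,88),(1,-1))]
def f(p,O):
    r=[]
    for (cam,uv),(sx,sy) in O:
        w=np.array([p[0]+np.cos(p[2])*108*sx-np.sin(p[2])*49*sy,p[1]+np.sin(p[2])*108*sx+np.cos(p[2])*49*sy,22]);r+=list(proj(cam,w)-uv)
    return r
for O in (obs,obs2,obs+obs2):
    R=least_squares(f,[503,-240,-.15],args=(O,),loss="soft_l1");print("rest",R.x,np.abs(f(R.x,O)).round(1))
E
```

```text
knob (array([613.91177374, -10.3704072 ,  28.82010917]), np.float64(0.03676105448920836))
22 [[479.0, -43.9], [476.3, 1.3], [636.0, -29.7], [633.4, 13.7], [550.5, -37.4], [547.8, 7.1], [477.7, -21.3], [635.8, -7.6]]
36 [[480.3, -44.5], [477.6, -0.8], [632.1, -30.8], [629.6, 11.2], [549.4, -38.2], [546.8, 4.8], [479.0, -22.6], [631.9, -9.5]]
rest +x+y [ 615.83793014 -205.04518929   22.        ]
cork edges +y [array([ 443.14556448, -192.061746  ,   10.        ]), array([ 572.20343283, -211.36977651,   10.        ])]
rest [ 5.02616071e+02 -2.37007892e+02 -1.49576198e-01] [0.3 4.2 1.5 7.1 0.6 1.3 0.4 1.2 0.2 4.3 0.  0.5 0.3 0.7]
rest [ 5.02760090e+02 -2.42730092e+02 -1.35667344e-01] [2.  0.1 0.6 2.2 2.2 1.5 0.4 1.6 0.7 0.8 0.7 0.9 0.2 2.2]
rest [ 5.02812319e+02 -2.37657712e+02 -1.45672394e-01] [1.3 3.9 2.4 7.  0.4 1.  0.2 1.3 0.  3.9 0.2 0.6 0.2 0.7 2.8 2.2 1.5 3.4
 0.5 0.1 0.4 0.4 1.2 1.6 1.2 2.2 0.1 1.5]
```

Plane centre is about (557.5,-15.5), yaw about 0.085, with length and width consistent with a sole at z≈8. The rest's -x corners are inconsistent, so I'll look at it from above before placing.

Request:
{"op": "arm_command", "data": {"delta_pos": [[-0.008,-0.14,0],[-0.016,-0.3,0],[-0.024,-0.46,0],[-0.032,-0.62,0],[-0.04,-0.72,0]], "delta_rot": [[0,0,0],[0,0,0],[0,0,0],[0,0,0],[0,0,0]], "claw": [0,0.3,0.3,0.3,0.3]}}

```text
t: 23.35
eef_pos: [589.5, -242.4, 280.0]
tcp_rot: [-3.141, 0.0, -3.084]
ft_force: [0.6, -0.9, -0.0]
opening: 0.776
grip_force: 0.0
```

```bash
python3 - <<'E'
from h import *
import pickle
for k in range(6): read_camera("side")
c=calibration("wrist");i=read_camera("wrist");pickle.dump((c,i),open("D.pkl","wb"));s=state();print(s["t"],s["eef_pos"],s["tcp_rot"],s["opening"])
x=cv2.resize(i[:240,130:380],None,fx=2.5,fy=2.5,interpolation=2);print(x.shape)
cv2.imwrite("pics/d.png",x[:,:,::-1])
E
```

```text
23.7 [ 590.16515205 -238.3810449   280.18252279] [ 3.14145933e+00  2.03399280e-04 -3.08180743e+00] 0.7039527825949901
(600, 625, 3)
```

View pics/d.png

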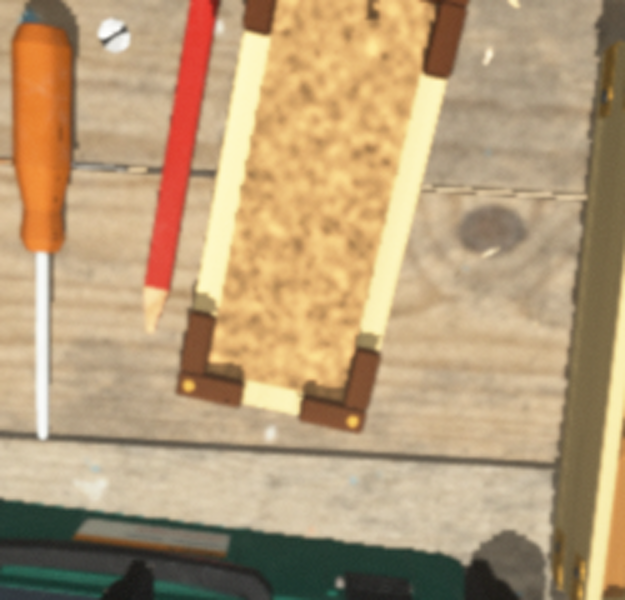

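View D shows the +x corner blocks, outer corners (178,393) and (360,432), the block ends bounding the 130 mm openings at (248,32)/(203,312) and (438,75)/(368,350), and the light board edges. The pencil is on the -y side.

```bash
python3 - <<'E'
from h import *
import pickle
C,i=pickle.load(open("D.pkl","rb"))
B,_=pickle.load(open("B.pkl","rb"))
c=lambda x,y:(C,(130+(x+.5)/2.5-.5,(y+.5)/2.5-.5))
b=lambda x,y:(B,((x+.5)/1.27-.5,(y+.5)/1.27-.5-235))
aa=lambda x,y:(x,y)
for z in (22,32):
    q=[atz(*c(*p),z)[:2] for p in [(258,33),(203,312),(440,76),(368,350),(178,393),(360,432)]]
    print(z,np.round(q,1).tolist(),"gap",[np.linalg.norm(q[0]-q[1]).round(1),np.linalg.norm(q[2]-q[3]).round(1)],"w",np.linalg.norm(q[4]-q[5]).round(1),"mid",(sum(q[:4])/4).round(1),"yaw",[round(float(np.arctan2(*(q[k+1]-q[k])[::-1])),3) for k in (0,2)],round(float(np.arctan2(*(q[5]-q[4])[::-1])-np.pi/2),3))
    # centre from +x edge
    e=(q[4]+q[5])/2;print("from edge",(e-108*np.array([np.cos(-.147),np.sin(-.147)])).round(1))
q=[atz(*c(*p),10)[:2] for p in [(244,35),(197,285),(447,82),(383,345)]];print(np.round(q,1).tolist(),[round(float(np.arctan2(*(q[k+1]-q[k])[::-1])),3) for k in (0,2)])
print("outer dots tri",tri(c(189,385),b(49,556)),tri(c(352,421),b(133,572)))
print("pencil",[atz(*c(*p),4).round(1) for p in [(150,330),(200,0)]])
E
```

```text
22 [[434.7, -270.0], [560.3, -291.7], [447.4, -186.5], [574.1, -209.2], [601.6, -303.3], [616.4, -209.9]] gap [np.float64(127.4), np.float64(128.7)] w 94.6 mid [ 504.1 -239.3] yaw [-0.171, -0.177] -0.157
from edge [ 502.2 -240.8]
32 [[436.4, -269.3], [559.1, -290.5], [448.8, -187.8], [572.6, -210.0], [599.4, -301.9], [613.8, -210.6]] gap [np.float64(124.5), np.float64(125.7)] w 92.4 mid [ 504.2 -239.4] yaw [-0.171, -0.177] -0.157
from edge [ 499.8 -240.4]
[[433.9, -277.2], [548.6, -296.3], [448.1, -181.4], [573.0, -200.8]] [-0.166, -0.154]
outer dots tri (array([ 598.32163571, -298.28102474,   17.77993012]), np.float64(0.2597208543417753)) (array([ 613.12843293, -213.7554476 ,   13.3000649 ]), np.float64(0.17686672144877322))
pencil [array([ 573.4, -320.8,    4. ]), array([ 419.5, -298.5,    4. ])]
```

Request:
{"op": "arm_command", "data": {"delta_pos": [[-0.02,0.1,-0.02],[-0.05,0.24,-0.06],[-0.08,0.38,-0.1],[-0.1,0.52,-0.15],[-0.12,0.66,-0.2]], "delta_rot": [[0,0,0.003],[0,0,0.006],[0,0,0.01],[0,0,0.013],[0,0,0.0167]], "claw": [0.3,0.3,0.3,0.3,0.3]}}

```text
t: 24.12
eef_pos: [559.3, -72.2, 229.9]
tcp_rot: [-3.142, 0.001, -3.056]
ft_force: [0.8, 0.1, 1.0]
opening: 0.701
grip_force: 0.0
```

Request:
{"op": "arm_command", "data": {"delta_pos": [[-0.003,0.1,-0.1],[-0.006,0.18,-0.2],[-0.01,0.225,-0.3],[-0.01,0.238,-0.37],[-0.01,0.238,-0.4]], "delta_rot": [[0,0,0],[0,0,0],[0,0,0],[0,0,0],[0,0,0]], "claw": [0.3,0.3,0.3,0.3,0.3]}}

```text
t: 24.53
eef_pos: [556.3, -13.1, 128.0]
tcp_rot: [3.141, -0.003, -3.054]
ft_force: [0.2, 0.1, 0.2]
opening: 0.704
grip_force: 0.0
```

Request:
{"op": "arm_command", "data": {"delta_pos": [[0,0,-0.05],[0,0,-0.13],[0,0,-0.22],[0,0,-0.31],[0,0,-0.36]], "delta_rot": [[0,0,0],[0,0,0],[0,0,0],[0,0,0],[0,0,0]], "claw": [0.3,0.3,0.3,0.3,0.3]}}

```text
t: 24.95
eef_pos: [557.2, -15.1, 38.7]
tcp_rot: [3.141, -0.001, -3.057]
ft_force: [1.1, 0.2, -0.7]
opening: 0.699
grip_force: 0.0
```

Request:
{"op": "arm_command", "data": {"delta_pos": [[0,0,-0.03],[0,0,-0.06],[0,0,-0.085],[0,0,-0.1],[0,0,-0.106]], "delta_rot": [[0,0,0],[0,0,0],[0,0,0],[0,0,0],[0,0,0]], "claw": [0.3,0.3,0.3,0.3,0.3]}}

```text
t: 25.37
eef_pos: [557.6, -15.4, 13.4]
tcp_rot: [3.142, 0.0, -3.057]
ft_force: [-0.6, 0.0, -0.2]
opening: 0.702
grip_force: 0.0
```

Request:
{"op": "arm_command", "data": {"delta_pos": [[0,0,0],[0,0,0],[0,0,0],[0,0,0],[0,0,0]], "delta_rot": [[0,0,0],[0,0,0],[0,0,0],[0,0,0],[0,0,0]], "claw": [0.6,1,1,1,1]}}

```text
t: 25.78
eef_pos: [557.7, -15.6, 13.8]
tcp_rot: [-3.141, 0.001, -3.057]
ft_force: [-0.3, -0.3, 3.3]
opening: 0.47
grip_force: 30.0
```

Request:
{"op": "arm_command", "data": {"delta_pos": [[0,0,0],[0,0,0],[0,0,0],[0,0,0],[0,0,0]], "delta_rot": [[0,0,0],[0,0,0],[0,0,0],[0,0,0],[0,0,0]], "claw": [1,1,1,1,1]}}

```text
t: 26.2
eef_pos: [557.7, -15.6, 13.8]
tcp_rot: [-3.141, 0.001, -3.057]
ft_force: [-1.7, -1.4, 5.6]
opening: 0.474
grip_force: 30.0
```

Request:
{"op": "arm_command", "data": {"delta_pos": [[0,0,0.01],[0,0,0.04],[0,0,0.08],[0,0,0.13],[0,0,0.18]], "delta_rot": [[0,0,0],[0,0,0],[0,0,0],[0,0,0],[0,0,0]], "claw": [1,1,1,1,1]}}

```text
t: 26.62
eef_pos: [557.1, -15.3, 59.2]
tcp_rot: [3.141, -0.001, -3.057]
ft_force: [0.1, -0.4, -7.0]
opening: 0.473
grip_force: 30.0
```

Request:
{"op": "arm_command", "data": {"delta_pos": [[0,0,0.05],[0,0,0.1],[0,0,0.15],[0,0,0.18],[0,0,0.19]], "delta_rot": [[0,0,0],[0,0,0],[0,0,0],[0,0,0],[0,0,0]], "claw": [1,1,1,1,1]}}

```text
t: 27.03
eef_pos: [557.7, -15.4, 107.4]
tcp_rot: [-3.141, 0.002, -3.057]
ft_force: [0.5, -0.3, -7.2]
opening: 0.472
grip_force: 30.0
```

Request:
{"op": "arm_command", "data": {"delta_pos": [[-0.007,-0.03,0],[-0.025,-0.1,0],[-0.05,-0.2,0],[-0.08,-0.32,0],[-0.11,-0.44,0]], "delta_rot": [[0,0,-0.005],[0,0,-0.02],[0,0,-0.04],[0,0,-0.06],[0,0,-0.08]], "claw": [1,1,1,1,1]}}

```text
t: 27.45
eef_pos: [529.0, -126.5, 105.1]
tcp_rot: [3.141, -0.001, 3.099]
ft_force: [1.4, -0.7, -7.6]
opening: 0.471
grip_force: 30.0
```

Request:
{"op": "arm_command", "data": {"delta_pos": [[-0.028,-0.12,0],[-0.055,-0.23,0],[-0.08,-0.33,0],[-0.098,-0.41,0],[-0.108,-0.457,0]], "delta_rot": [[0,0,-0.02],[0,0,-0.04],[0,0,-0.055],[0,0,-0.07],[0,0,-0.076]], "claw": [1,1,1,1,1]}}

```text
t: 27.87
eef_pos: [501.8, -242.0, 105.1]
tcp_rot: [3.141, -0.001, 2.978]
ft_force: [0.5, 0.1, -7.9]
opening: 0.469
grip_force: 30.0
```

Request:
{"op": "arm_command", "data": {"delta_pos": [[0,0,0],[0,0,0],[0,0,-0.03],[0,0,-0.08],[0,0,-0.13]], "delta_rot": [[0,0,0],[0,0,0],[0,0,0],[0,0,0],[0,0,0]], "claw": [1,1,1,1,1]}}

```text
t: 28.28
eef_pos: [503.2, -238.6, 72.7]
tcp_rot: [3.141, 0.0, 2.983]
ft_force: [-0.7, 0.4, -8.8]
opening: 0.473
grip_force: 30.0
```

```bash
python3 - <<'E'
from h import *
read_camera("scene");i=read_camera("scene")
w=read_camera("wrist");s=state();print(s["t"],s["eef_pos"],s["tcp_rot"],s["ft_force"],s["opening"])
cv2.imwrite("pics/e.png",np.vstack([cv2.resize(i[150:320,150:400],(512,348)),w[:250]])[:,:,::-1])
E
```

```text
28.4333 [ 502.69541668 -238.45919742   72.40184991] [ 3.14047839e+00 -2.22295903e-03  2.98238152e+00] [-0.10850578 -0.25193561 -7.52606135] 0.47398101238503515
```

View pics/e.png

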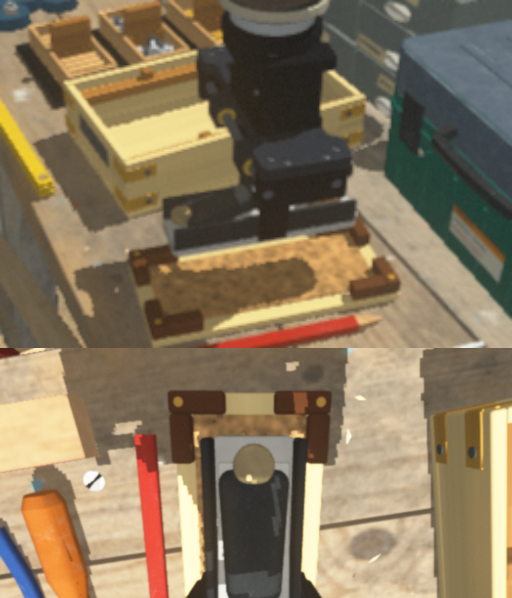

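The plane hangs above the rest, aligned with it (board edges ~185-318 around the plane at 200-308 in the wrist image), perhaps 2-3 mm too far to +y. Lowering with a small correction.

Request:
{"op": "arm_command", "data": {"delta_pos": [[0,-0.004,-0.03],[0,-0.01,-0.08],[0,-0.01,-0.13],[0,-0.01,-0.17],[0,-0.01,-0.2]], "delta_rot": [[0,0,0],[0,0,0],[0,0,0],[0,0,0],[0,0,0]], "claw": [1,1,1,1,1]}}

```text
t: 28.85
eef_pos: [503.0, -242.0, 22.6]
tcp_rot: [3.141, -0.0, 2.981]
ft_force: [-0.3, 0.2, -8.0]
opening: 0.472
grip_force: 30.0
```

Request:
{"op": "arm_command", "data": {"delta_pos": [[0,0,-0.01],[0,0,-0.02],[0,0,-0.026],[0,0,-0.029],[0,0,-0.029]], "delta_rot": [[0,0,0],[0,0,0],[0,0,0],[0,0,0],[0,0,0]], "claw": [1,1,1,1,1]}}

```text
t: 29.27
eef_pos: [503.1, -242.3, 16.4]
tcp_rot: [-3.142, 0.0, 2.981]
ft_force: [1.1, 0.3, -8.0]
opening: 0.47
grip_force: 30.0
```

Not touching yet (-8 N is the plane's own weight), so I'll lower in small steps.

Request:
{"op": "arm_command", "data": {"delta_pos": [[0,0,-0.001],[0,0,-0.002],[0,0,-0.003],[0,0,-0.003],[0,0,-0.003]], "delta_rot": [[0,0,0],[0,0,0],[0,0,0],[0,0,0],[0,0,0]], "claw": [1,1,1,1,1]}}

```text
t: 29.68
eef_pos: [503.1, -242.3, 15.8]
tcp_rot: [-3.141, 0.001, 2.981]
ft_force: [-2.2, 1.0, -1.1]
opening: 0.469
grip_force: 30.0
```

Request:
{"op": "arm_command", "data": {"delta_pos": [[0,0,-0.001],[0,0,-0.001],[0,0,-0.001],[0,0,-0.001],[0,0,-0.001]], "delta_rot": [[0,0,0],[0,0,0],[0,0,0],[0,0,0],[0,0,0]], "claw": [1,1,1,1,1]}}

```text
t: 30.1
eef_pos: [503.1, -242.3, 15.8]
tcp_rot: [-3.141, 0.001, 2.981]
ft_force: [-2.9, 1.0, 5.0]
opening: 0.475
grip_force: 30.0
```

Request:
{"op": "arm_command", "data": {"delta_pos": [[0,0,0],[0,0,0],[0,0,0],[0,0,0],[0,0,0]], "delta_rot": [[0,0,0],[0,0,0],[0,0,0],[0,0,0],[0,0,0]], "claw": [0.6,0.3,0.3,0.3,0.3]}}

```text
t: 30.52
eef_pos: [503.1, -242.3, 15.2]
tcp_rot: [-3.142, 0.0, 2.981]
ft_force: [0.5, -0.4, -0.2]
opening: 0.677
grip_force: 0.0
```

Request:
{"op": "arm_command", "data": {"delta_pos": [[0,0,0.02],[0,0,0.08],[0,0,0.18],[0,0,0.28],[0,0,0.38]], "delta_rot": [[0,0,0],[0,0,0],[0,0,0],[0,0,0],[0,0,0]], "claw": [0.3,0.3,0.3,0.3,0.3]}}

```text
t: 30.93
eef_pos: [502.8, -242.1, 111.4]
tcp_rot: [3.141, -0.0, 2.981]
ft_force: [0.4, 0.3, 0.3]
opening: 0.699
grip_force: 0.0
```

Request:
{"op": "arm_command", "data": {"delta_pos": [[0,0.02,0.09],[-0.01,0.1,0.15],[-0.02,0.22,0.18],[-0.03,0.36,0.183],[-0.04,0.5,0.183]], "delta_rot": [[0,0,0.02],[0,0,0.04],[0,0,0.06],[0,0,0.08],[0,0,0.1]], "claw": [0.3,0.3,0,0,0]}}

```text
t: 31.35
eef_pos: [492.8, -116.3, 156.9]
tcp_rot: [-3.141, 0.002, 3.138]
ft_force: [0.3, 0.6, -0.2]
opening: 0.856
grip_force: 0.0
```

```bash
python3 - <<'E'
from h import *
read_camera("scene");i=read_camera("scene");s=state();print(s["t"],s["eef_pos"],s["tcp_rot"],s["opening"])
cv2.imwrite("pics/f.png",cv2.resize(i[150:330,150:400],None,fx=3,fy=3,interpolation=2)[:,:,::-1])
E
```

```text
31.45 [ 492.11424672 -113.54001062  156.54449003] [ 3.14091011e+00 -2.80794312e-04 -3.14079234e+00] 0.9407871229120276
```

View pics/f.png

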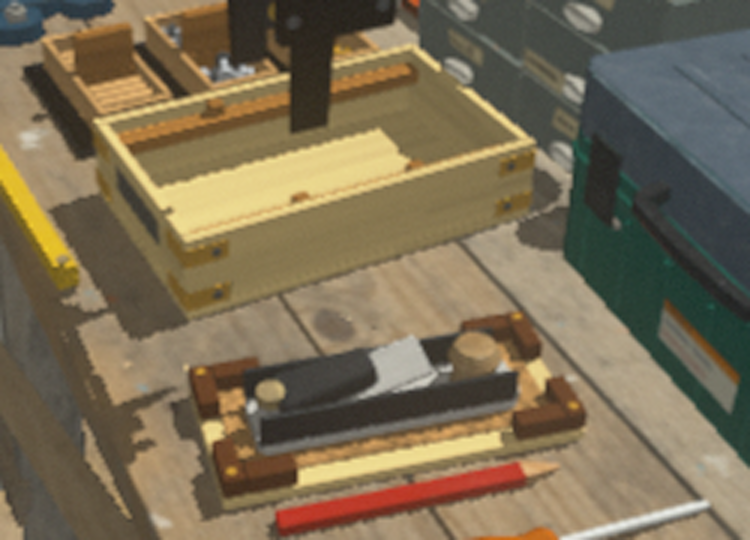

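The plane sits flat on the cork, centred between the corner blocks (crop (250-520, 345-450)). Returning for the dowel tray.

Request:
{"op": "arm_command", "data": {"delta_pos": [[-0.012,0.15,0],[-0.024,0.3,0],[-0.036,0.45,0],[-0.05,0.6,0],[-0.06,0.75,0]], "delta_rot": [[0,0,0.008],[0,0,0.016],[0,0,0.024],[0,0,0.032],[0,0,0.0393]], "claw": [0,0,0,0,0]}}

```text
t: 31.87
eef_pos: [477.8, 71.4, 156.3]
tcp_rot: [-3.142, 0.001, -3.084]
ft_force: [1.5, -0.2, 0.1]
opening: 0.999
grip_force: 0.0
```

Request:
{"op": "arm_command", "data": {"delta_pos": [[-0.012,0.14,0],[-0.024,0.28,0],[-0.034,0.4,0],[-0.037,0.46,0],[-0.038,0.474,0]], "delta_rot": [[0,0,0],[0,0,0],[0,0,0],[0,0,0],[0,0,0]], "claw": [0,0,0,0,0]}}

```text
t: 32.28
eef_pos: [468.5, 190.7, 156.1]
tcp_rot: [3.141, 0.001, -3.081]
ft_force: [0.4, -0.0, -0.1]
opening: 0.998
grip_force: 0.0
```

Request:
{"op": "arm_command", "data": {"delta_pos": [[0,0,-0.04],[0,0,-0.13],[0,0,-0.24],[0,0,-0.34],[0,0,-0.41]], "delta_rot": [[0,0,0],[0,0,0],[0,0,0],[0,0,0],[0,0,0]], "claw": [0,0,0,0,0]}}

```text
t: 32.7
eef_pos: [468.1, 187.0, 51.1]
tcp_rot: [-3.141, -0.002, -3.085]
ft_force: [-0.6, 0.8, 0.1]
opening: 1.001
grip_force: 0.0
```

Request:
{"op": "arm_command", "data": {"delta_pos": [[0,0,-0.03],[0,0,-0.05],[0,0,-0.06],[0,0,-0.063],[0,0,-0.063]], "delta_rot": [[0,0,0],[0,0,0],[0,0,0],[0,0,0],[0,0,0]], "claw": [0.5,1,1,1,1]}}

```text
t: 33.12
eef_pos: [468.9, 188.6, 38.3]
tcp_rot: [3.141, 0.001, -3.084]
ft_force: [0.5, -0.3, 0.8]
opening: 0.706
grip_force: 0.0
```

Request:
{"op": "arm_command", "data": {"delta_pos": [[0,0,0],[0,0,0],[0,0,0],[0,0,0],[0,0,0]], "delta_rot": [[0,0,0],[0,0,0],[0,0,0],[0,0,0],[0,0,0]], "claw": [1,1,1,1,1]}}

```text
t: 33.53
eef_pos: [468.5, 188.9, 37.9]
tcp_rot: [3.141, 0.0, -3.083]
ft_force: [-1.4, 0.3, 0.1]
opening: 0.353
grip_force: 0.0
```

Request:
{"op": "arm_command", "data": {"delta_pos": [[0,0,0],[0,0,0],[0,0,0],[0,0,0],[0,0,0]], "delta_rot": [[0,0,0],[0,0,0],[0,0,0],[0,0,0],[0,0,0]], "claw": [1,1,1,1,1]}}

```text
t: 33.95
eef_pos: [468.5, 188.8, 37.7]
tcp_rot: [3.141, 0.0, -3.083]
ft_force: [-0.6, -0.1, -0.4]
opening: 0.126
grip_force: 30.0
```

Request:
{"op": "arm_command", "data": {"delta_pos": [[0,0,0],[0,0,0],[0,0,0],[0,0,0],[0,0,0]], "delta_rot": [[0,0,0],[0,0,0],[0,0,0],[0,0,0],[0,0,0]], "claw": [1,1,1,1,1]}}

```text
t: 34.37
eef_pos: [468.5, 188.8, 37.6]
tcp_rot: [3.141, 0.0, -3.083]
ft_force: [-0.4, 1.2, -0.2]
opening: 0.122
grip_force: 30.0
```

Request:
{"op": "arm_command", "data": {"delta_pos": [[0,0,0.01],[0,0,0.05],[0,0,0.12],[0,0,0.2],[0,0,0.28]], "delta_rot": [[0,0,0],[0,0,0],[0,0,0],[0,0,0],[0,0,0]], "claw": [1,1,1,1,1]}}

```text
t: 34.78
eef_pos: [468.1, 188.7, 108.8]
tcp_rot: [-3.141, -0.001, -3.083]
ft_force: [0.2, -0.2, -3.8]
opening: 0.121
grip_force: 30.0
```

Request:
{"op": "arm_command", "data": {"delta_pos": [[0,0,0.06],[0,-0.02,0.093],[0.001,-0.08,0.093],[0.003,-0.17,0.093],[0.004,-0.29,0.093]], "delta_rot": [[0,0,0],[0,0,0],[0,0,0],[0,0,0],[0,0,0]], "claw": [1,1,1,1,1]}}

```text
t: 35.2
eef_pos: [469.1, 116.1, 131.2]
tcp_rot: [3.141, 0.0, -3.081]
ft_force: [1.0, -1.2, -3.7]
opening: 0.124
grip_force: 30.0
```

Request:
{"op": "arm_command", "data": {"delta_pos": [[0.002,-0.13,0],[0.004,-0.26,0],[0.006,-0.37,0],[0.007,-0.45,0],[0.008,-0.51,0]], "delta_rot": [[0,0,0],[0,0,0],[0,0,0],[0,0,0],[0,0,0]], "claw": [1,1,1,1,1]}}

```text
t: 35.62
eef_pos: [471.0, -13.3, 131.0]
tcp_rot: [3.142, -0.001, -3.085]
ft_force: [1.3, -0.8, -3.4]
opening: 0.124
grip_force: 30.0
```

Request:
{"op": "arm_command", "data": {"delta_pos": [[0,-0.025,0],[0,-0.037,0],[0,-0.04,0],[0,-0.04,0],[0,-0.04,-0.02]], "delta_rot": [[0,0,0],[0,0,0],[0,0,0],[0,0,0],[0,0,0]], "claw": [1,1,1,1,1]}}

```text
t: 36.03
eef_pos: [471.8, -20.5, 126.4]
tcp_rot: [-3.141, 0.001, -3.083]
ft_force: [-0.4, -0.6, -2.9]
opening: 0.121
grip_force: 30.0
```

Request:
{"op": "arm_command", "data": {"delta_pos": [[0,0,-0.03],[0,0,-0.07],[0,0,-0.11],[0,0,-0.14],[0,0,-0.152]], "delta_rot": [[0,0,0],[0,0,0],[0,0,0],[0,0,0],[0,0,0]], "claw": [1,1,1,1,1]}}

```text
t: 36.45
eef_pos: [470.9, -20.7, 86.5]
tcp_rot: [3.141, -0.002, -3.083]
ft_force: [-0.5, -0.3, -3.3]
opening: 0.125
grip_force: 30.0
```

Request:
{"op": "arm_command", "data": {"delta_pos": [[0,0,-0.003],[0,0,-0.006],[0,0,-0.008],[0,0,-0.008],[0,0,-0.008]], "delta_rot": [[0,0,0],[0,0,0],[0,0,0],[0,0,0],[0,0,0]], "claw": [1,1,1,1,1]}}

```text
t: 36.87
eef_pos: [471.6, -21.2, 86.2]
tcp_rot: [-3.142, 0.001, -3.083]
ft_force: [-0.0, 0.7, -4.0]
opening: 0.125
grip_force: 30.0
```

Request:
{"op": "arm_command", "data": {"delta_pos": [[0,0,-0.001],[0,0,-0.002],[0,0,-0.002],[0,0,-0.002],[0,0,-0.002]], "delta_rot": [[0,0,0],[0,0,0],[0,0,0],[0,0,0],[0,0,0]], "claw": [1,1,1,1,1]}}

```text
t: 37.28
eef_pos: [471.6, -21.2, 85.6]
tcp_rot: [-3.142, 0.0, -3.084]
ft_force: [-0.6, 0.5, 1.7]
opening: 0.126
grip_force: 30.0
```

Request:
{"op": "arm_command", "data": {"delta_pos": [[0,0,0],[0,0,0],[0,0,0],[0,0,0],[0,0,0]], "delta_rot": [[0,0,0],[0,0,0],[0,0,0],[0,0,0],[0,0,0]], "claw": [0.7,0.4,0,0,0]}}

```text
t: 37.7
eef_pos: [471.5, -21.2, 85.4]
tcp_rot: [3.142, 0.0, -3.083]
ft_force: [0.5, 0.1, 0.2]
opening: 0.415
grip_force: 0.0
```

Request:
{"op": "arm_command", "data": {"delta_pos": [[0,0,0],[0,0,0],[0,0,0],[0,0,0.05],[0,0,0.12]], "delta_rot": [[0,0,0],[0,0,0],[0,0,0],[0,0,0],[0,0,0]], "claw": [0,0,0,0,0]}}

```text
t: 38.12
eef_pos: [470.8, -21.1, 114.8]
tcp_rot: [3.141, -0.003, -3.083]
ft_force: [-0.4, -0.2, -0.3]
opening: 0.77
grip_force: 0.0
```

Request:
{"op": "arm_command", "data": {"delta_pos": [[0,0,0.08],[0,0,0.15],[0.02,0.05,0.162],[0.06,0.14,0.162],[0.11,0.26,0.162]], "delta_rot": [[0,0,0],[0,0,0],[0,0,0],[0,0,0],[0,0,0]], "claw": [0,0,0,0,0]}}

```text
t: 38.53
eef_pos: [499.2, 43.6, 156.6]
tcp_rot: [-3.141, 0.001, -3.086]
ft_force: [-0.2, 0.4, -0.8]
opening: 0.998
grip_force: 0.0
```

Request:
{"op": "arm_command", "data": {"delta_pos": [[0.055,0.13,0],[0.11,0.27,0],[0.17,0.4,0],[0.22,0.52,0],[0.246,0.589,0]], "delta_rot": [[0,0,0],[0,0,0],[0,0,0],[0,0,0],[0,0,0]], "claw": [0,0,0,0,0]}}

```text
t: 38.95
eef_pos: [561.3, 194.0, 155.7]
tcp_rot: [3.141, 0.001, -3.082]
ft_force: [0.6, -0.4, 0.6]
opening: 1.001
grip_force: 0.0
```

Request:
{"op": "arm_command", "data": {"delta_pos": [[0,0,0],[0,0,-0.06],[0,0,-0.17],[0,0,-0.29],[0,0,-0.39]], "delta_rot": [[0,0,0],[0,0,0],[0,0,0],[0,0,0],[0,0,0]], "claw": [0,0,0,0,0]}}

```text
t: 39.37
eef_pos: [559.8, 190.3, 57.0]
tcp_rot: [-3.142, -0.0, -3.084]
ft_force: [0.3, 0.9, -0.0]
opening: 1.001
grip_force: 0.0
```

Request:
{"op": "arm_command", "data": {"delta_pos": [[0,0,-0.045],[0,0,-0.07],[0,0,-0.08],[0,0,-0.083],[0,0,-0.083]], "delta_rot": [[0,0,0],[0,0,0],[0,0,0],[0,0,0],[0,0,0]], "claw": [0.5,1,1,1,1]}}

```text
t: 39.78
eef_pos: [561.0, 191.1, 38.7]
tcp_rot: [3.141, 0.002, -3.084]
ft_force: [-0.4, -0.5, -0.4]
opening: 0.708
grip_force: 0.0
```

Request:
{"op": "arm_command", "data": {"delta_pos": [[0,0,0],[0,0,0],[0,0,0],[0,0,0],[0,0,0]], "delta_rot": [[0,0,0],[0,0,0],[0,0,0],[0,0,0],[0,0,0]], "claw": [1,1,1,1,1]}}

```text
t: 40.2
eef_pos: [560.5, 191.1, 37.9]
tcp_rot: [3.141, 0.0, -3.083]
ft_force: [0.3, 0.5, 0.4]
opening: 0.357
grip_force: 0.0
```

Request:
{"op": "arm_command", "data": {"delta_pos": [[0,0,0],[0,0,0],[0,0,0],[0,0,0],[0,0,0]], "delta_rot": [[0,0,0],[0,0,0],[0,0,0],[0,0,0],[0,0,0]], "claw": [1,1,1,1,1]}}

```text
t: 40.62
eef_pos: [560.5, 191.1, 37.7]
tcp_rot: [3.141, 0.0, -3.083]
ft_force: [-0.2, 0.4, 0.3]
opening: 0.124
grip_force: 30.0
```

Request:
{"op": "arm_command", "data": {"delta_pos": [[0,0,0],[0,0,0],[0,0,0],[0,0,0],[0,0,0]], "delta_rot": [[0,0,0],[0,0,0],[0,0,0],[0,0,0],[0,0,0]], "claw": [1,1,1,1,1]}}

```text
t: 41.03
eef_pos: [560.5, 191.1, 37.6]
tcp_rot: [3.141, -0.0, -3.084]
ft_force: [-0.4, 0.5, -1.6]
opening: 0.123
grip_force: 30.0
```

Request:
{"op": "arm_command", "data": {"delta_pos": [[0,0,0.01],[0,0,0.05],[0,0,0.12],[0,0,0.2],[0,0,0.28]], "delta_rot": [[0,0,0],[0,0,0],[0,0,0],[0,0,0],[0,0,0]], "claw": [1,1,1,1,1]}}

```text
t: 41.45
eef_pos: [560.1, 190.9, 108.8]
tcp_rot: [-3.142, -0.001, -3.083]
ft_force: [0.3, 0.4, -4.0]
opening: 0.126
grip_force: 30.0
```

Request:
{"op": "arm_command", "data": {"delta_pos": [[0,0,0.06],[0,-0.02,0.093],[-0.001,-0.08,0.093],[-0.002,-0.17,0.093],[-0.003,-0.29,0.093]], "delta_rot": [[0,0,0],[0,0,0],[0,0,0],[0,0,0],[0,0,0]], "claw": [1,1,1,1,1]}}

```text
t: 41.87
eef_pos: [559.3, 118.5, 131.1]
tcp_rot: [3.141, -0.0, -3.081]
ft_force: [0.5, 0.1, -4.6]
opening: 0.123
grip_force: 30.0
```

Request:
{"op": "arm_command", "data": {"delta_pos": [[-0.001,-0.13,0],[-0.003,-0.26,0],[-0.004,-0.37,0],[-0.005,-0.45,0],[-0.005,-0.5,0]], "delta_rot": [[0,0,0],[0,0,0],[0,0,0],[0,0,0],[0,0,0]], "claw": [1,1,1,1,1]}}

```text
t: 42.28
eef_pos: [558.0, -8.8, 130.9]
tcp_rot: [-3.142, -0.001, -3.085]
ft_force: [-0.6, 0.5, -3.7]
opening: 0.122
grip_force: 30.0
```

Request:
{"op": "arm_command", "data": {"delta_pos": [[0,-0.025,0],[0,-0.036,0],[0,-0.039,0],[0,-0.039,0],[0,-0.039,-0.02]], "delta_rot": [[0,0,0],[0,0,0],[0,0,0],[0,0,0],[0,0,0]], "claw": [1,1,1,1,1]}}

```text
t: 42.7
eef_pos: [558.8, -15.3, 126.4]
tcp_rot: [-3.142, 0.001, -3.082]
ft_force: [0.1, 0.1, -3.5]
opening: 0.124
grip_force: 30.0
```

Request:
{"op": "arm_command", "data": {"delta_pos": [[0,0,-0.03],[0,0,-0.07],[0,0,-0.11],[0,0,-0.14],[0,0,-0.152]], "delta_rot": [[0,0,0],[0,0,0],[0,0,0],[0,0,0],[0,0,0]], "claw": [1,1,1,1,1]}}

```text
t: 43.12
eef_pos: [557.8, -16.0, 86.1]
tcp_rot: [3.141, -0.002, -3.083]
ft_force: [-0.1, 0.5, -3.9]
opening: 0.123
grip_force: 30.0
```

Request:
{"op": "arm_command", "data": {"delta_pos": [[0,0,-0.003],[0,0,-0.006],[0,0,-0.009],[0,0,-0.01],[0,0,-0.01]], "delta_rot": [[0,0,0],[0,0,0],[0,0,0],[0,0,0],[0,0,0]], "claw": [1,1,1,1,1]}}

```text
t: 43.53
eef_pos: [558.6, -16.2, 85.7]
tcp_rot: [3.142, 0.001, -3.084]
ft_force: [1.3, 0.1, -3.2]
opening: 0.123
grip_force: 30.0
```

Request:
{"op": "arm_command", "data": {"delta_pos": [[0,0,0],[0,0,0],[0,0,0],[0,0,0],[0,0,0]], "delta_rot": [[0,0,0],[0,0,0],[0,0,0],[0,0,0],[0,0,0]], "claw": [1,1,1,1,1]}}

```text
t: 43.95
eef_pos: [558.6, -16.2, 85.6]
tcp_rot: [3.142, 0.0, -3.083]
ft_force: [0.2, 0.4, -1.3]
opening: 0.123
grip_force: 30.0
```

Request:
{"op": "arm_command", "data": {"delta_pos": [[0,0,0],[0,0,0],[0,0,0],[0,0,0],[0,0,0]], "delta_rot": [[0,0,0],[0,0,0],[0,0,0],[0,0,0],[0,0,0]], "claw": [0.7,0.4,0,0,0]}}

```text
t: 44.37
eef_pos: [558.5, -16.2, 85.5]
tcp_rot: [3.142, 0.0, -3.083]
ft_force: [-0.3, 0.5, 0.2]
opening: 0.416
grip_force: 0.0
```

Request:
{"op": "arm_command", "data": {"delta_pos": [[0,0,0],[0,0,0],[0,0,0],[0,0,0.05],[0,0,0.12]], "delta_rot": [[0,0,0],[0,0,0],[0,0,0],[0,0,0],[0,0,0]], "claw": [0,0,0,0,0]}}

```text
t: 44.78
eef_pos: [557.8, -16.1, 114.6]
tcp_rot: [3.141, -0.003, -3.084]
ft_force: [0.5, 0.2, -0.3]
opening: 0.767
grip_force: 0.0
```

Request:
{"op": "arm_command", "data": {"delta_pos": [[0,0,0.08],[0,0,0.15],[0.02,0.05,0.162],[0.06,0.14,0.162],[0.116,0.26,0.162]], "delta_rot": [[0,0,0],[0,0,0],[0,0,0],[0,0,0],[0,0,0]], "claw": [0,0,0,0,0]}}

```text
t: 45.2
eef_pos: [587.6, 49.0, 156.0]
tcp_rot: [-3.142, 0.0, -3.086]
ft_force: [0.3, 0.1, -0.7]
opening: 1.0
grip_force: 0.0
```

Request:
{"op": "arm_command", "data": {"delta_pos": [[0.06,0.13,0],[0.12,0.27,0],[0.18,0.4,0],[0.235,0.51,0],[0.26,0.578,0]], "delta_rot": [[0,0,0],[0,0,0],[0,0,0],[0,0,0],[0,0,0]], "claw": [0,0,0,0,0]}}

```text
t: 45.62
eef_pos: [653.2, 197.1, 154.8]
tcp_rot: [3.141, -0.0, -3.082]
ft_force: [0.3, -0.2, 0.6]
opening: 0.996
grip_force: 0.0
```

Request:
{"op": "arm_command", "data": {"delta_pos": [[0,0,0],[0,0,-0.06],[0,0,-0.17],[0,0,-0.29],[0,0,-0.39]], "delta_rot": [[0,0,0],[0,0,0],[0,0,0],[0,0,0],[0,0,0]], "claw": [0,0,0,0,0]}}

```text
t: 46.03
eef_pos: [651.6, 193.2, 56.2]
tcp_rot: [-3.142, -0.001, -3.084]
ft_force: [0.3, -0.4, 0.1]
opening: 0.999
grip_force: 0.0
```

Request:
{"op": "arm_command", "data": {"delta_pos": [[0,0,-0.045],[0,0,-0.07],[0,0,-0.08],[0,0,-0.083],[0,0,-0.083]], "delta_rot": [[0,0,0],[0,0,0],[0,0,0],[0,0,0],[0,0,0]], "claw": [0.5,1,1,1,1]}}

```text
t: 46.45
eef_pos: [653.0, 193.4, 38.8]
tcp_rot: [3.141, 0.002, -3.083]
ft_force: [-1.0, -0.9, 0.6]
opening: 0.703
grip_force: 0.0
```

Request:
{"op": "arm_command", "data": {"delta_pos": [[0,0,0],[0,0,0],[0,0,0],[0,0,0],[0,0,0]], "delta_rot": [[0,0,0],[0,0,0],[0,0,0],[0,0,0],[0,0,0]], "claw": [1,1,1,1,1]}}

```text
t: 46.87
eef_pos: [652.5, 193.3, 37.9]
tcp_rot: [3.141, 0.0, -3.083]
ft_force: [-0.9, 0.7, 0.8]
opening: 0.354
grip_force: 0.0
```

Request:
{"op": "arm_command", "data": {"delta_pos": [[0,0,0],[0,0,0],[0,0,0],[0,0,0],[0,0,0]], "delta_rot": [[0,0,0],[0,0,0],[0,0,0],[0,0,0],[0,0,0]], "claw": [1,1,1,1,1]}}

```text
t: 47.28
eef_pos: [652.4, 193.3, 37.6]
tcp_rot: [3.142, -0.0, -3.083]
ft_force: [-0.1, -0.4, -0.7]
opening: 0.123
grip_force: 30.0
```

Request:
{"op": "arm_command", "data": {"delta_pos": [[0,0,0],[0,0,0],[0,0,0],[0,0,0],[0,0,0]], "delta_rot": [[0,0,0],[0,0,0],[0,0,0],[0,0,0],[0,0,0]], "claw": [1,1,1,1,1]}}

```text
t: 47.7
eef_pos: [652.4, 193.3, 37.6]
tcp_rot: [3.141, -0.0, -3.083]
ft_force: [-0.8, 0.3, -0.4]
opening: 0.126
grip_force: 30.0
```

Request:
{"op": "arm_command", "data": {"delta_pos": [[0,0,0.01],[0,0,0.05],[0,0,0.12],[0,0,0.2],[0,0,0.28]], "delta_rot": [[0,0,0],[0,0,0],[0,0,0],[0,0,0],[0,0,0]], "claw": [1,1,1,1,1]}}

```text
t: 48.12
eef_pos: [652.2, 193.2, 108.8]
tcp_rot: [-3.142, -0.001, -3.083]
ft_force: [0.8, -0.5, -2.8]
opening: 0.129
grip_force: 30.0
```

Return shift: dx -0.024, dy -0.816.

Request:
{"op": "arm_command", "data": {"delta_pos": [[0,0,0.06],[0,-0.02,0.093],[-0.002,-0.08,0.093],[-0.005,-0.17,0.093],[-0.008,-0.29,0.093]], "delta_rot": [[0,0,0],[0,0,0],[0,0,0],[0,0,0],[0,0,0]], "claw": [1,1,1,1,1]}}

```text
t: 48.53
eef_pos: [649.7, 120.2, 130.1]
tcp_rot: [3.141, -0.001, -3.082]
ft_force: [-0.7, -0.3, -2.8]
opening: 0.124
grip_force: 30.0
```

Request:
{"op": "arm_command", "data": {"delta_pos": [[-0.004,-0.13,0],[-0.008,-0.26,0],[-0.012,-0.37,0],[-0.015,-0.44,0],[-0.016,-0.49,0]], "delta_rot": [[0,0,0],[0,0,0],[0,0,0],[0,0,0],[0,0,0]], "claw": [1,1,1,1,1]}}

```text
t: 48.95
eef_pos: [645.5, -4.9, 130.0]
tcp_rot: [3.142, -0.002, -3.086]
ft_force: [0.7, 0.2, -3.1]
opening: 0.127
grip_force: 30.0
```

Request:
{"op": "arm_command", "data": {"delta_pos": [[0,-0.022,0],[0,-0.033,0],[0,-0.036,0],[0,-0.036,0],[0,-0.036,-0.02]], "delta_rot": [[0,0,0],[0,0,0],[0,0,0],[0,0,0],[0,0,0]], "claw": [1,1,1,1,1]}}

```text
t: 49.37
eef_pos: [646.9, -9.8, 126.5]
tcp_rot: [-3.142, 0.001, -3.082]
ft_force: [0.2, -0.2, -2.7]
opening: 0.125
grip_force: 30.0
```

Request:
{"op": "arm_command", "data": {"delta_pos": [[0,0,-0.03],[0,0,-0.07],[0,0,-0.11],[0,0,-0.14],[0,0,-0.152]], "delta_rot": [[0,0,0],[0,0,0],[0,0,0],[0,0,0],[0,0,0]], "claw": [1,1,1,1,1]}}

```text
t: 49.78
eef_pos: [645.7, -10.5, 85.9]
tcp_rot: [3.141, -0.002, -3.083]
ft_force: [0.2, 0.4, -3.3]
opening: 0.123
grip_force: 30.0
```

Request:
{"op": "arm_command", "data": {"delta_pos": [[0,0,-0.003],[0,0,-0.006],[0,0,-0.009],[0,0,-0.01],[0,0,-0.01]], "delta_rot": [[0,0,0],[0,0,0],[0,0,0],[0,0,0],[0,0,0]], "claw": [1,1,1,1,1]}}

```text
t: 50.2
eef_pos: [646.6, -10.7, 85.7]
tcp_rot: [-3.142, 0.001, -3.083]
ft_force: [-0.7, 0.0, -3.0]
opening: 0.123
grip_force: 30.0
```

Request:
{"op": "arm_command", "data": {"delta_pos": [[0,0,0],[0,0,0],[0,0,0],[0,0,0],[0,0,0]], "delta_rot": [[0,0,0],[0,0,0],[0,0,0],[0,0,0],[0,0,0]], "claw": [1,1,1,1,1]}}

```text
t: 50.62
eef_pos: [646.5, -10.7, 85.6]
tcp_rot: [3.142, 0.0, -3.083]
ft_force: [-0.7, 0.1, -1.1]
opening: 0.124
grip_force: 30.0
```

Seated. Release, rise to (600,-19,280) and check.

Request:
{"op": "arm_command", "data": {"delta_pos": [[0,0,0],[0,0,0],[0,0,0],[0,0,0],[0,0,0]], "delta_rot": [[0,0,0],[0,0,0],[0,0,0],[0,0,0],[0,0,0]], "claw": [0.7,0.4,0,0,0]}}

```text
t: 51.03
eef_pos: [646.5, -10.7, 85.5]
tcp_rot: [3.142, 0.0, -3.083]
ft_force: [-0.9, -0.9, -1.0]
opening: 0.42
grip_force: 0.0
```

Request:
{"op": "arm_command", "data": {"delta_pos": [[0,0,0],[0,0,0],[0,0,0],[0,0,0.05],[0,0,0.12]], "delta_rot": [[0,0,0],[0,0,0],[0,0,0],[0,0,0],[0,0,0]], "claw": [0,0,0,0,0]}}

```text
t: 51.45
eef_pos: [645.8, -10.6, 115.0]
tcp_rot: [3.141, -0.003, -3.083]
ft_force: [0.1, -1.0, 0.4]
opening: 0.768
grip_force: 0.0
```

Request:
{"op": "arm_command", "data": {"delta_pos": [[0,0,0.12],[-0.03,0,0.27],[-0.08,0,0.42],[-0.13,0,0.56],[-0.184,-0.032,0.658]], "delta_rot": [[0,0,0],[0,0,0],[0,0,0],[0,0,0],[0,0,0]], "claw": [0,0,0,0,0]}}

```text
t: 51.87
eef_pos: [600.2, -17.9, 284.3]
tcp_rot: [-3.141, 0.004, -3.083]
ft_force: [0.6, -0.4, -0.2]
opening: 0.997
grip_force: 0.0
```

```bash
python3 - <<'E'
from h import *
for k in range(5): s=read_camera("scene")
w=read_camera("wrist");t=state();print(t["t"],t["eef_pos"])
cv2.imwrite("pics/g.png",np.hstack([cv2.resize(w[:240,170:350],None,fx=2.4,fy=2.4),cv2.resize(s[150:310,150:270+120],(366,576))[:, :366]])[:,:,::-1])
E
```

```text
52.1667 [600.31028293 -18.56435484 279.09287365]
```

View pics/g.png

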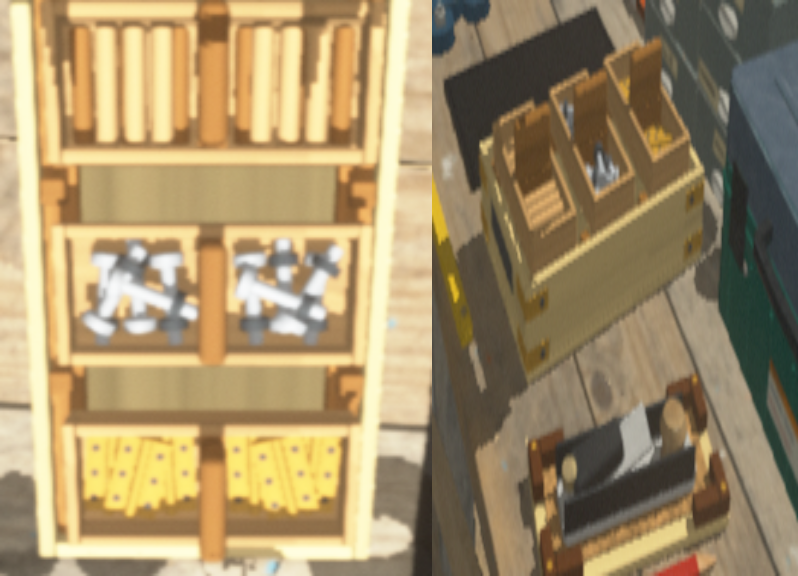

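The three trays sit flat in their original bays, at the same pixels as in view A. The mat is bare and the plane lies on the cork.

```bash
python3 -c "
from cell import *
print(job_done())"
```

```text
the job is handed in; nothing more can be done
None
```

The block plane lies sole down on the cork between the corner blocks, all three trays are back in their original bays, and the job was handed in at about 52 s (limit 112 s).

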